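# Load the next culture dish into the colony counter

## Task

Load the next dish into the colony counter: with light pressure on its lid, slide the top (red) culture dish sideways off the stack in the clear holder and across the counter's stage until it drops flat into the round recess. The lids lie loose, so never lift, tip or press the dish hard, and leave the three dishes under it where they lie. Then press the red reset key of the counter all the way down and let go, leaving the bottles and cups around as they stand.

Things in the scene. Friction and masses are not known exactly. Their poses are not given: they have to be found in the camera images.
- dish_top_centre (a point): top culture dish of the stack, the one to load: flat round dish, dark red with a closed loose lid, 88 mm across, 15 mm high, about 45 g. Point at its centre, half-way up (lid surface 7.5 mm above it). It slides easily on the next dish and on the stage (friction about 0.2); fingertips hold better on its lid. Its turn about z does not matter.
- dish_second_centre (a point): second dish from the top, directly under the red one: same size and weight, tan. Point at its centre, half-way up.
- dish_third_centre (a point): third dish from the top, same size, tan. Point at its centre, half-way up.
- dish_bottom_centre (a point): bottom dish of the stack, same size, tan. Point at its centre, half-way up.
- holder: fixed dish holder, foot 108 x 112 mm. Origin under its centre, z up, y towards the counter. The stack stands on a sprung plate that starts to sink at about 3 N on the lid, then 0.5 mm per N: over some 7 N the red dish sinks below the stage's edge. Clear wall of inner radius 47.5 mm round the -y half and along both sides to y = +34 mm, 82 mm high, 8 mm over the lid; open to +y and on top.
- counter: fixed colony counter, 151 x 124 mm. Origin on its underside, near the middle; x to the rear, away from the keys; y along its width, away from the holder. Stage (grey plate): x -35 to +75 mm, its edge at y = -62 mm about 12 mm from the stack; top 56 mm above the bench, 2 mm lower than the red dish's underside. In front of it a console, 44 mm high, with display and keys.
- recess (a point): centre of the floor of the round recess in the counter's stage (pale disc with a fine grid). The recess is 94 mm across and 4 mm deep with a slightly bevelled rim; a seated dish's centre is 7.5 mm above this point, its lid 11 mm above the stage. About 118 mm from the stack's axis. Axes as the counter's.
- reset_key_top (a point): top of the red reset key on the counter's console, the only red key, 16 x 20 mm; its top, where this point lies, is 7 mm above the console. Pressed straight down, travel 4 mm, about 5 N fully down, springs back.
- reset_key (a joint): how far the reset key is pressed, m: 0 up, 0.004 fully down
- side_tablet: fixed tablet screen on a swing arm, left of the counter: an obstacle standing across the way from the left, its body 140 to 340 mm above the bench. Behind the counter stands a grey analyser cabinet 395 mm high, its front some 30 mm or more behind the counter.
- mini_drawers: fixed small grey drawer cabinet in front of and to the right of the dish holder, 195 mm high, middle drawer a little open: an obstacle
- bottle_a_centre (a point): amber culture bottle with white cap, left of the counter, 39 mm across, 119 mm high. Point on its axis, half-way up. A bystander.
- bottle_b_centre (a point): another such amber culture bottle, also left of the counter. Point on its axis, half-way up. A bystander.
- cup_yellow_centre (a point): specimen cup with yellow screw cap, standing to the right of the holder, 62 mm across, 68 mm high. Point on its axis, half-way up. A bystander.
- cup_white_centre (a point): specimen cup with white screw cap, also right of the holder, 62 mm across, 68 mm high. Point on its axis, half-way up. A bystander.

How it is judged (in metres and radians):
On the way, in this order (a step that is already met when the one before it is completed fails the run):
1. the red dish has been slid off the stack, clear of the dish under it (horizontal distance between dish_top_centre and dish_second_centre above 0.092 m), for 0.05 s.
2. the red dish lies flat in the recess (horizontal distance between dish_top_centre and recess below 0.006 m and z of dish_top_centre in the frame of recess below 0.0095 m and angle between dish_top_centre's own z axis and vertical below 0.03 rad), for 0.2 s.
3. the reset key is pressed down (value of joint reset_key above 0.003 m), for 0.05 s.
At the end, for the whole second after the job is handed in: The red dish lies at rest, flat in the recess (centre within 6 mm of the recess's, underside within 2 mm of its floor), the reset key is up again, and the three other dishes lie within 6 mm of where they were (all of step 2 and linear speed of dish_top below 0.01 m/s and value of joint reset_key below 0.001 m and distance of each of dish_second_centre, dish_third_centre, dish_bottom_centre from where it was at the start of the episode below 0.006 m); the robot touches nothing.
It fails at once if the red dish is pressed or pushed with more than 15 N (contact force between the fingers and dish_top above 15 N).
It fails at once if the red dish is lifted more than 6 mm above its place on the stack (height (world z) of dish_top_centre above 0.072 m).
It fails at once if the red dish is tipped by more than 10 degrees (angle between dish_top_centre's own z axis and vertical above 0.175 rad).
It fails at once if a dish under it is shifted by more than 6 mm (distance of any of dish_second_centre, dish_third_centre, dish_bottom_centre from where it was at the start of the episode above 0.006 m).
It fails at once if a bottle or cup is shifted by more than 20 mm (distance of any of bottle_a_centre, bottle_b_centre, cup_yellow_centre, cup_white_centre from where it was at the start of the episode above 0.02 m).
It also fails if it takes over 70 s, if anything falls off the work surface, if the arm or the gripper's body presses on something with over 40 N, if the wrist force passes 120 N, or if a joint passes its speed limit or range.

## Robot

A 6-joint arm with a two-finger parallel gripper is mounted at the origin on the work surface; the furniture and walls round the work are solid. World frame = base frame: x ahead of the robot, y to its left, z up, the work surface at z = 0. Lengths are in m, angles in degrees, forces in N, time in s.
With the tool pointing down it reaches from about 0.375 to 0.9 m from the base axis. Payload 3.1 kg.
Tool frame: the origin (TCP) lies midway between the tips of the shut fingers; the grasp point (between the pads) lies 19 mm behind it; x points along the fingers, z is the direction in which the jaws open and shut, and the axes are right-handed (so a half turn about x gives the same grasp; the last joint's range is limited). The gripper opens to 87 mm and grips with 3 to 60 N. Pads are 19 mm wide; open, the fingers measure 117 mm over their backs; the gripper's body (75 mm by 190 mm) begins 51 mm behind the grasp point.
Start: joints at [62.939, 30.224, 82.088, -0, 67.689, -10.227], TCP at [0.181, 0.598, 0.185] pointing down, gripper open.
Joint ranges: [-176.69, 176.69], [-43.24, 126.21], [12.49, 139.97], [-82, 262], [0, 151.66], [-163.58, 163.58]. Speed limits (degrees/s): [159.86, 159.86, 180, 180, 180, 180].

## Interface

Orientations are given as a 3x3 rotation matrix whose columns are the frame's x, y, z axes.
In Python, from rig import * gives the robot as it stands.
- The arm moves only by the tool play_rows, never from a script. Its argument "rows" is a list that holds one entry, the list of rows, each a list of 7 numbers: the shift along the tool's x, y, z in m, then the turn, a rotation vector about the tool's x, y, z in degrees, then the finger opening in m, from 0 to 0.087. A call has 1 to 12 rows; each row is the pose to reach, as a shift and turn from the pose commanded when the call began, along the tool's axes at that moment; what a row does not reach only later rows make up. A row lasts 1/10 s, in which the tool goes at most 50 mm and 8.59 degrees, less where a joint would pass 70% of its speed; a pose out of reach is approached as far as the arm can. A call with a gripper value outside its range is refused whole. The fingers move at their own pace and stop on an object; the grip force is fixed at half the most. Time passes only in rows, so rows that repeat a pose let the fingers close. It gives the time, the measured TCP pose, the force and the opening at its end, in the units of the state.
- read_state(): the state, without advancing time (a new reading comes with each control period).
- capture(name): name is "scene" or "top" or "wrist"; returns a dict with "pixels" (420x560x3 uint8, red, green, blue), "intrinsics" (3x3 intrinsics, pixels), "k1" (the pictures are not rectified: a ray, as slopes to the right and down, at radius r is drawn at 1 + k1 r^2 times it, then the intrinsics apply), "rvec" (rotation vector, rad) and "tvec" (3), from world to camera coordinates, as OpenCV has them. Camera axes: x right, y down, z forward; pixel columns grow to the right and rows downward; lengths in m; the calibration is good to about 2 mm. A picture is of the moment at which its call begins. There is no depth.
- hand_in(): hands the job in, once; it reports no verdict.
Trained networks look in the newest picture that a camera, given by its name, has taken for a name from the list of things; names that differ only in an ending like _2 or _b are one class to them, and where a whole thing is asked for, a point or a joint stands for the part that bears it (a point fixed in the world has none). Each returns a list of dicts, best first, with "p" (0 to 1); they miss things now and then, are a little off and sometimes report something else, mostly with a low value. They report only what shows in the picture. A call takes as long as a camera call.
- trace(camera, target): "mask" (420x560 bool, what is visible of it) and "at" ([column, row] in pixels, amid what is visible of it).
The state is a dict: "time_s": time; "joint_positions": joint angles; "qvel": joint speeds; "tau": joint torques, N m; "position": TCP position; "tcp_rot": TCP orientation; "force": force on the tool from outside, world axes, zero at the start; "moment": the same for the moment, N m; "opening": opening from 0.0 (shut) to 1.0 (fully open).
Only numpy, scipy, OpenCV 4.12 (cv2) and the standard library are available. Lean on these libraries where they do the work, as an engineer would, in place of code of your own. Each camera call takes 0.05 s, during which the arm holds its last target.

## Working session

There is one attempt and no reset: what is moved stays moved. The work goes in short steps, Python scripts to look and compute and a tool call to move; the robot and the scene stay as the last step left them, time stands still between calls to the robot, and variables do not carry over. Pictures are saved under pics/ and viewed, and the job is handed in when it is done.

Besides the shell and the picture viewer there is one more tool, called after "Request:" in YAML: its name, and indented under it one key for each argument. play_rows: Moves the arm, as the interface text tells. Its arguments: {"type":"object","properties":{"rows":{"type":"array"}},"required":["rows"]}

```bash
ls; mkdir -p pics; cat > h.py <<'E'
from rig import *
import numpy as np, cv2
def cap(n,f=None):
    c=capture(n)
    if f: cv2.imwrite('pics/'+f,c['pixels'][:,:,::-1])
    return c
def cal(c):
    R,_=cv2.Rodrigues(np.array(c['rvec'],float)); return np.array(c['intrinsics'],float),float(c['k1']),R,np.array(c['tvec'],float).ravel()
def proj(c,P):
    K,k,R,t=cal(c); d=np.array([k,0,0,0,0.])
    return cv2.projectPoints(np.atleast_2d(np.array(P,float)),np.array(c['rvec'],float),t,K,d)[0].reshape(-1,2)
def ray(c,px):
    K,k,R,t=cal(c)
    u=cv2.undistortPointsIter(np.array(px,float).reshape(-1,1,2),K,np.array([k,0,0,0,0.]),None,None,(3,50,1e-9)).reshape(-1,2)
    d=np.c_[u,np.ones(len(u))]@R
    return -R.T@t,d
def atz(c,px,z):
    o,d=ray(c,px); return o+d*((z-o[2])/d[:,2])[:,None]
E
python3 - <<'E'
from h import *
s=read_state()
for k,v in s.items(): print(k,np.round(v,3).tolist())
for n in ['scene','top','wrist']:
    c=cap(n,n+'0.png'); K,k,R,t=cal(c); print(n,np.round(-R.T@t,3),k,K[0,0])
    for g in ['dish_top_centre','recess','reset_key','counter','holder']:
        try:
            for r in trace(n,g)[:2]: print(n,g,round(r['p'],2),np.round(r['at'],1),r['mask'].sum())
        except Exception as e: print(g,e)
E
```

```text
pics
time_s 0.0
joint_positions [62.94, 30.278, 82.154, -0.002, 67.688, -10.228]
qvel [-0.065, 0.079, 0.054, -0.067, -0.027, 0.116]
tau [0.001, -44.005, -17.659, 0.063, 0.058, -0.0]
position [0.181, 0.598, 0.184]
tcp_rot [[-0.001, -0.957, 0.29], [-0.002, 0.29, 0.957], [-1.0, 0.0, -0.002]]
force [1.121, 0.23, 0.099]
moment [0.022, 0.029, 0.01]
opening 0.995
scene [0.576 0.457 0.888] -0.0429984903546429 403.61562050490494
scene dish_top_centre 0.6 [232.  201.9] 981
scene recess 0.59 [266. 241.] 3604
scene counter 0.59 [270.6 242.1] 3478
scene holder 0.81 [220.6 213.5] 729
top [0.289 0.03  0.95 ] -0.10155124790671365 415.45546747293275
top dish_top_centre 0.91 [314.3 166.1] 1203
top recess 0.81 [274.8 199.3] 3936
top counter 0.58 [270.8 200.7] 3848
top holder 0.75 [321.5 182.4] 715
wrist [0.104 0.621 0.384] -0.0787280807896456 347.4752243619493
```

View pics/scene0.png

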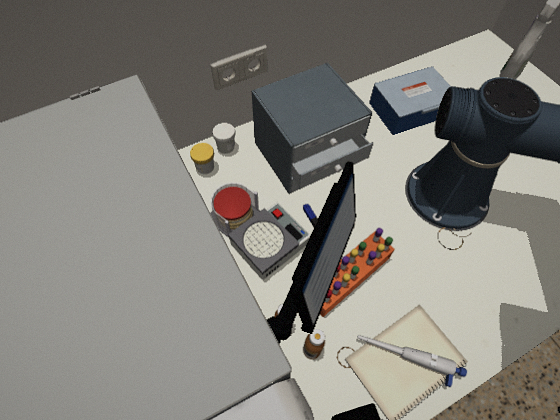

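View pics/top0.png

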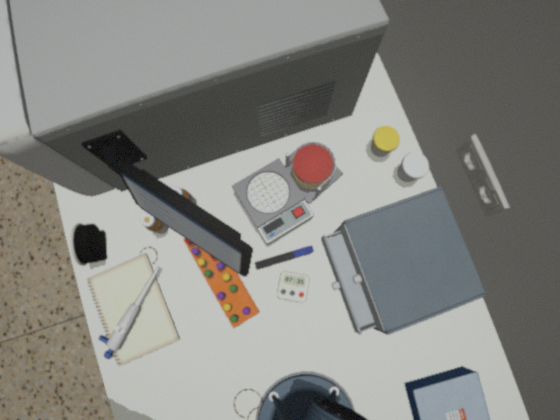

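View pics/wrist0.png

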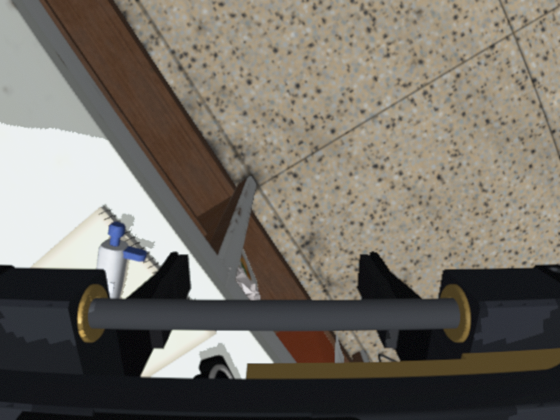

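The scene view shows the red dish at about (232,203), the recess at (264,240) and the red key at (277,213). In the top view they are at (314,166), (268,192) and (298,212). The tablet stands between the arm and the counter.

```bash
python3 - <<'E'
from h import *
from scipy.optimize import least_squares
cs={}
for n in ['scene','top']:
    c=cap(n); cs[n]=c
    im=c['pixels']
    hsv=cv2.cvtColor(im,cv2.COLOR_RGB2HSV)
    red=((hsv[...,0]<6)|(hsv[...,0]>174))&(hsv[...,1]>150)&(hsv[...,2]>60)
    N,l,st,ce=cv2.connectedComponentsWithStats(red.astype(np.uint8))
    for i in range(1,N):
        if st[i,4]>30:
            p=ce[i]; z=.073 if st[i,4]>500 else .051
            print(n,st[i].tolist(),p.round(1),'world',atz(c,[p],z).round(4))
    for g in ['recess','dish_top_centre','dish_second_centre','counter','holder','side_tablet','mini_drawers','bottle_a_centre','cup_yellow_centre','cup_white_centre']:
        for r in trace(n,g)[:2]:
            m=r['mask']; ys,xs=np.nonzero(m)
            z={'recess':.052,'side_tablet':.34,'mini_drawers':.195,'bottle_a_centre':.119,'cup_yellow_centre':.068,'cup_white_centre':.068}.get(g,.056)
            print(n,g,round(r['p'],2),m.sum(),(xs.min(),ys.min(),xs.max(),ys.max()),atz(c,[r['at']],z).round(3))
    # big crop
    if n=='top': crop=im[120:280,170:400]; 
    else: crop=im[120:300,170:370]
    cv2.imwrite(f'pics/{n}_crop.png',cv2.resize(crop,None,fx=3.4,fy=3.2,interpolation=cv2.INTER_CUBIC)[:,:,::-1])
E
```

```text
scene [214, 187, 37, 32, 918] [231.8 202.5] world [[ 0.5589 -0.0546  0.073 ]]
scene [272, 209, 10, 9, 52] [276.7 212.7] world [[ 0.4586 -0.0156  0.051 ]]
scene recess 0.72 3594 (np.int64(229), np.int64(203), np.int64(309), np.int64(278)) [[0.493 0.053 0.052]]
scene dish_top_centre 0.81 956 (np.int64(215), np.int64(188), np.int64(250), np.int64(221)) [[ 0.558 -0.064  0.056]]
scene dish_second_centre 0.61 38 (np.int64(229), np.int64(212), np.int64(249), np.int64(223)) [[ 0.556 -0.008  0.056]]
scene dish_second_centre 0.56 595 (np.int64(213), np.int64(124), np.int64(235), np.int64(155)) [[ 0.538 -0.275  0.056]]
scene counter 0.64 3557 (np.int64(229), np.int64(204), np.int64(309), np.int64(277)) [[0.489 0.053 0.056]]
scene holder 0.74 494 (np.int64(211), np.int64(184), np.int64(257), np.int64(234)) [[ 0.595 -0.05   0.056]]
scene bottle_a_centre 0.8 504 (np.int64(303), np.int64(328), np.int64(326), np.int64(359)) [[0.463 0.309 0.119]]
scene cup_white_centre 0.77 539 (np.int64(212), np.int64(124), np.int64(234), np.int64(153)) [[ 0.535 -0.258  0.068]]
top [294, 208, 8, 8, 40] [297.7 211.4]
[... 571 characters left out ...]
[0.485 0.034 0.056]]
top holder 0.74 878 (np.int64(285), np.int64(140), np.int64(342), np.int64(202)) [[ 0.526 -0.09   0.056]]
top bottle_a_centre 0.56 353 (np.int64(140), np.int64(213), np.int64(167), np.int64(233)) [[0.439 0.285 0.119]]
top cup_yellow_centre 0.77 688 (np.int64(370), np.int64(126), np.int64(399), np.int64(156)) [[ 0.597 -0.236  0.068]]
top cup_yellow_centre 0.27 3878 (np.int64(233), np.int64(159), np.int64(312), np.int64(244)) [[0.485 0.031 0.068]]
top cup_white_centre 0.84 695 (np.int64(397), np.int64(152), np.int64(428), np.int64(181)) [[ 0.534 -0.282  0.068]]
top cup_white_centre 0.3 21 (np.int64(296), np.int64(182), np.int64(309), np.int64(188)) [[ 0.509 -0.022  0.068]]
```

```bash
ls -la pics
```

```text
total 2012
drwxr-xr-x 2 agent agent   4096 Dec  7 15:47 .
drwxr-xr-x 3 agent agent   4096 Dec  7 15:46 ..
-rw-r--r-- 1 agent agent 401220 Dec  7 15:46 scene0.png
-rw-r--r-- 1 agent agent 530261 Dec  7 15:47 scene_crop.png
-rw-r--r-- 1 agent agent 352300 Dec  7 15:46 top0.png
-rw-r--r-- 1 agent agent 399456 Dec  7 15:47 top_crop.png
-rw-r--r-- 1 agent agent 359917 Dec  7 15:46 wrist0.png
```

View pics/top_crop.png

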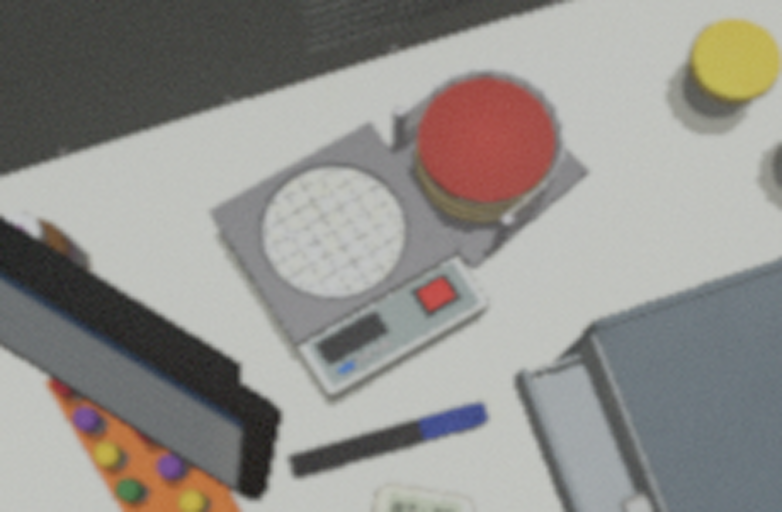

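View pics/scene_crop.png

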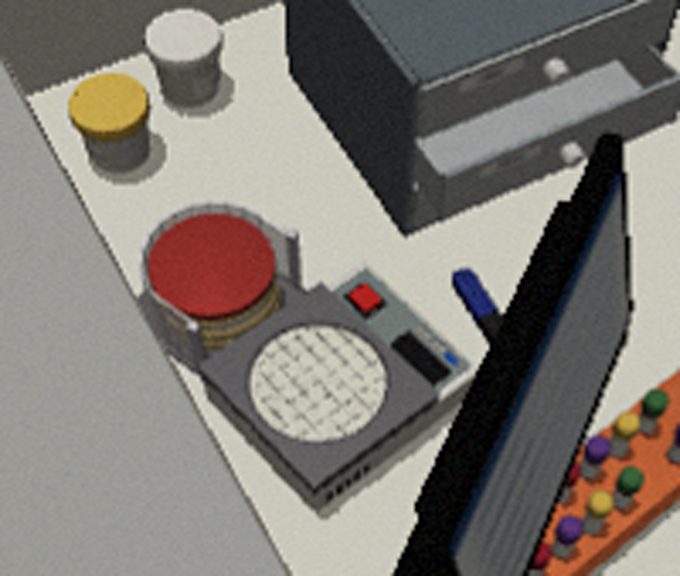

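```bash
cat > circ.py <<'E'
from h import *
def edgefit(c,mask,z):
    cn,_=cv2.findContours(mask.astype(np.uint8),cv2.RETR_EXTERNAL,cv2.CHAIN_APPROX_NONE)
    k=max(cn,key=cv2.contourArea); h=cv2.convexHull(k).reshape(-1,2)
    full=np.zeros(mask.shape,np.uint8); cv2.fillPoly(full,[h],1)
    # dense contour points in world
    pts=max(cv2.findContours(full,cv2.RETR_EXTERNAL,cv2.CHAIN_APPROX_NONE)[0],key=cv2.contourArea).reshape(-1,2)
    w=atz(c,pts,z)[:,:2].astype(np.float32)
    A=np.c_[2*w,np.ones(len(w))]; s=np.linalg.lstsq(A,(w**2).sum(1),rcond=None)[0]
    return s[:2],np.sqrt(s[2]+s[:2]@s[:2]),np.std(np.hypot(*(w-s[:2]).T))
E
python3 - <<'E'
from circ import *
for n,box in [('scene',(200,215,310,275)),('top',(225,160,300,225))]:
    c=cap(n); im=c['pixels']; hsv=cv2.cvtColor(im,cv2.COLOR_RGB2HSV)
    red=((hsv[...,0]<6)|(hsv[...,0]>172))&(hsv[...,1]>130)&(hsv[...,2]>50)
    N,l,st,ce=cv2.connectedComponentsWithStats(red.astype(np.uint8))
    H=[i for i in range(1,N) if st[i,4]>500]
    print([ (st[i].tolist()) for i in H])
    for i in H: print('dish',edgefit(c,l==i,.073))
    m=(hsv[...,1]<60)&(hsv[...,2]>125); b=np.zeros_like(m); 
    b[box[1]:box[3],box[0]:box[2]]=1; m&=b
    m=cv2.morphologyEx(m.astype(np.uint8),cv2.MORPH_CLOSE,np.ones((3,3)))
    N,l,st,ce=cv2.connectedComponentsWithStats(m)
    pt={'scene':(263,239),'top':(268,192)}[n]
    d=[i for i in range(1,N) if st[i,0]<=pt[0]<=st[i,0]+st[i,2] and st[i,1]<=pt[1]<=st[i,1]+st[i,3] and st[i,4]>300]
    for i in d: print('rec',st[i].tolist(),edgefit(c,l==i,.052))
E
```

```text
[[214, 187, 37, 33, 940]]
dish (array([ 0.55862016, -0.05520919]), np.float64(0.04389835817920467), np.float64(0.0010887798260484573))
rec [243, 222, 41, 36, 1143] (array([0.50576014, 0.04605097]), np.float64(0.04580194124423185), np.float64(0.0006419758845385525))
[[294, 145, 38, 38, 1115]]
dish (array([ 0.55771947, -0.0578901 ]), np.float64(0.041954357118093935), np.float64(0.0007144048176059343))
rec [225, 160, 75, 65, 4474] (array([0.50552652, 0.06077491]), np.float64(0.08795176626068442), np.float64(0.009727912323525325))
```

```bash
python3 - <<'E'
from circ import *
c=cap('top'); im=c['pixels']; hsv=cv2.cvtColor(im,cv2.COLOR_RGB2HSV)
for th in (140,150,160):
    m=((hsv[...,1]<70)&(hsv[...,2]>th)).astype(np.uint8); b=np.zeros_like(m); cv2.circle(b,(268,192),25,1,-1); m&=b
    m=cv2.morphologyEx(m,cv2.MORPH_CLOSE,np.ones((3,3)))
    N,l,st,ce=cv2.connectedComponentsWithStats(m); i=1+st[1:,4].argmax(); print(th,st[i].tolist(),edgefit(c,l==i,.052))
print(hsv[192,240:300,2].tolist(),hsv[192,240:300,1].tolist())
E
```

```text
140 [245, 168, 49, 50, 1620] (array([0.50375383, 0.04466455]), np.float64(0.05309570212895215), np.float64(0.002909822437947052))
150 [247, 172, 42, 41, 1350] (array([0.50517797, 0.04527487]), np.float64(0.04608903424665184), np.float64(0.0006057750644620322))
160 [248, 173, 41, 40, 1309] (array([0.50484685, 0.04499992]), np.float64(0.04525906491859118), np.float64(0.0007141814090148203))
[139, 140, 138, 140, 137, 134, 131, 157, 172, 188, 194, 195, 194, 193, 184, 187, 185, 185, 188, 190, 192, 192, 192, 194, 193, 193, 186, 181, 179, 187, 194, 193, 194, 191, 186, 187, 188, 188, 193, 191, 190, 188, 193, 193, 195, 195, 190, 178, 164, 138, 135, 138, 141, 141, 141, 138, 141, 140, 142, 142] [2, 4, 0, 2, 0, 4, 4, 3, 3, 5, 5, 7, 4, 4, 3, 4, 3, 1, 4, 4, 8, 4, 4, 4, 5, 7, 5, 7, 7, 7, 7, 4, 4, 1, 3, 3, 3, 4, 5, 4, 4, 4, 4, 3, 3, 4, 4, 7, 3, 4, 4, 2, 4, 2, 2, 4, 2, 2, 4, 4]
```

```bash
python3 - <<'E'
from h import *
t=cap('top');s=cap('scene')
cv2.imwrite('pics/t2.png',cv2.resize(t['pixels'][150:300,80:270],None,fx=4,fy=4,interpolation=cv2.INTER_CUBIC)[:,:,::-1])
cv2.imwrite('pics/s2.png',cv2.resize(s['pixels'][150:350,250:400],None,fx=3,fy=3,interpolation=cv2.INTER_CUBIC)[:,:,::-1])
cv2.imwrite('pics/t3.png',cv2.resize(t['pixels'][170:340,300:500],None,fx=3.5,fy=3.5,interpolation=cv2.INTER_CUBIC)[:,:,::-1])
E
```

```text
(no output)
```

View pics/t2.png

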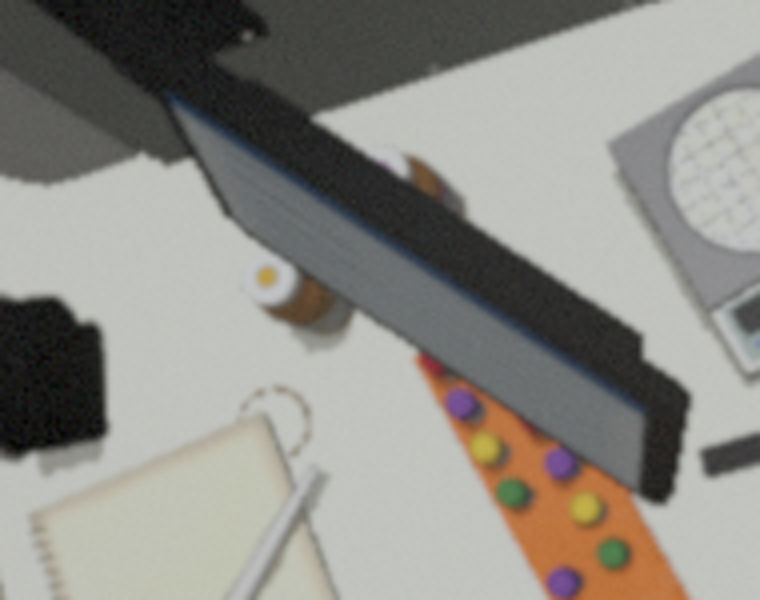

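View pics/s2.png

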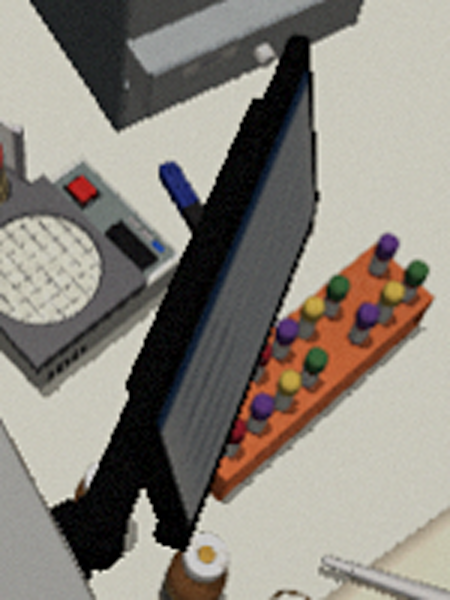

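View pics/t3.png

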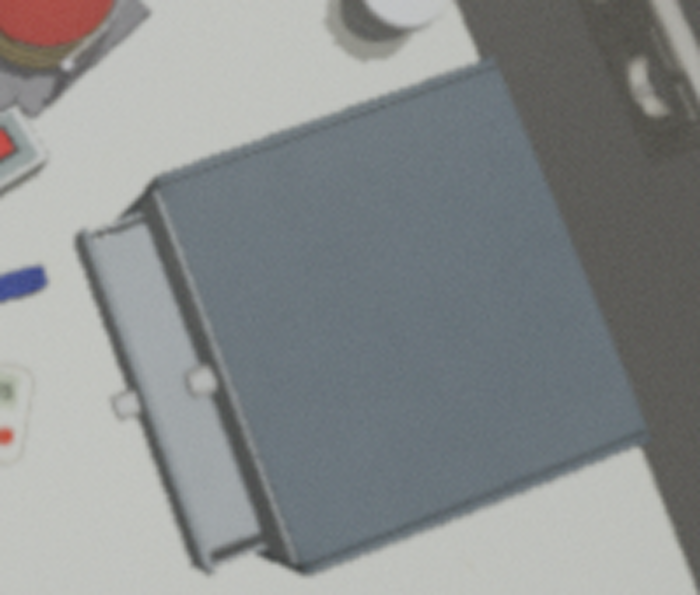

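```bash
python3 - <<'E'
from h import *
t=cap('top');s=cap('scene')
T=lambda x,y:(80+x/4,150+y/4)
for nm,p,z in [('tab back top end',T(688,398),.34),('tab screen top end',T(643,410),.34),('tab bottom end',T(660,500),.14),('tab screen top far',T(172,95),.34),('step back',T(640,338),.34),('drw corner',(344.9,221.4),.195),('drw far back',(300+495/3.5,170+62/3.5),.195),('drw near front',(300+305/3.5,170+570/3.5),.195),('open drawer',(322.9,237),.12),('open drawer end',(300+205/3.5,170+570/3.5),.12),
 ('cabinet bottom a',(80+435/4,150+70/4),0.),('cab bottom b',(80+650/4,150+5/4),0.)]:
    print(nm,atz(t,[p],z).round(3))
S=lambda x,y:(250+x/3,150+y/3)
for nm,p,z in [('tab top end',S(300,40),.34),('tab screen top end',S(306,75),.34),('tab bottom end',S(318,198),.14),('drw corner',(170+418/3.4,120+80/3.2),.195),('open drw corner',(170+418/3.4,120+145/3.2),.12)]:
    print('s',nm,atz(s,[p],z).round(3))
E
```

```text
tab back top end [[0.351 0.069 0.34 ]]
tab screen top end [[0.348 0.086 0.34 ]]
tab bottom end [[0.323 0.098 0.14 ]]
tab screen top far [[0.481 0.262 0.34 ]]
step back [[0.374 0.085 0.34 ]]
drw corner [[ 0.405 -0.096  0.195]]
drw far back [[ 0.456 -0.287  0.195]]
drw near front [[ 0.2   -0.151  0.195]]
open drawer [[ 0.388 -0.061  0.12 ]]
open drawer end [[ 0.196 -0.113  0.12 ]]
cabinet bottom a [[0.591 0.231 0.   ]]
cab bottom b [[0.622 0.1   0.   ]]
s tab top end [[0.356 0.082 0.34 ]]
s tab screen top end [[0.36  0.105 0.34 ]]
s tab bottom end [[0.308 0.081 0.14 ]]
s drw corner [[ 0.404 -0.094  0.195]]
s open drw corner [[ 0.401 -0.094  0.12 ]]
```

Request:
play_rows:
  rows:
    - [[-0.05, 0, 0, 0, 0, 0, 0], [-0.1, 0, 0, 0, 0, 0, 0], [-0.15, 0, 0, 0, 0, 0, 0], [-0.2, 0, 0, 0, 0, 0, 0], [-0.25, 0, 0, 0, 0, 0, 0], [-0.27, 0, 0, 0, 0, 0, 0], [-0.27, 0, 0, 0, 0, 0, 0]]

```text
time_s: 3.05
position: [0.1815, 0.5996, 0.4598]
tcp_rot: [[0.004, -0.957, 0.289], [0.009, 0.289, 0.957], [-1.0, -0.002, 0.009]]
force: [0.3, 0.1, 0.7]
opening: 0.446
```

Request:
play_rows:
  rows:
    - [[0, -0.033, -0.031, -4, 0, 0, 0], [0, -0.066, -0.062, -8, 0, 0, 0], [0, -0.099, -0.093, -12, 0, 0, 0], [0, -0.132, -0.124, -16, 0, 0, 0], [0, -0.165, -0.155, -20, 0, 0, 0], [0, -0.198, -0.186, -24, 0, 0, 0], [0, -0.231, -0.217, -28, 0, 0, 0], [0, -0.264, -0.248, -32, 0, 0, 0], [0, -0.297, -0.279, -32, 0, 0, 0], [0, -0.33, -0.31, -32, 0, 0, 0], [0, -0.363, -0.341, -32, 0, 0, 0], [0, -0.363, -0.341, -32, 0, 0, 0]]

```text
time_s: 4.25
position: [0.4313, 0.1622, 0.4522]
tcp_rot: [[-0.004, -0.967, -0.254], [-0.003, -0.254, 0.967], [-1.0, 0.004, -0.002]]
force: [-0.3, 0.2, 0.0]
opening: 0.007
```

```bash
python3 - <<'E'
from h import *
for n in ['scene','top','wrist']: cap(n,n+'1.png')
s=read_state(); print(s['time_s'],np.round(s['joint_positions'],1),np.round(s['position'],4))
E
```

```text
4.4 [  7.3   4.4  78.4   0.   97.4 -97.9] [0.4288 0.1667 0.4533]
```

View pics/scene1.png

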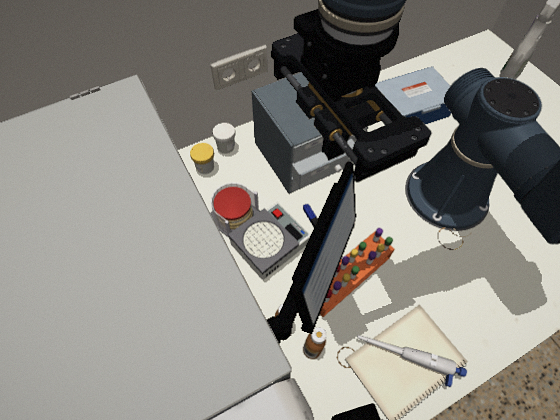

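View pics/wrist1.png

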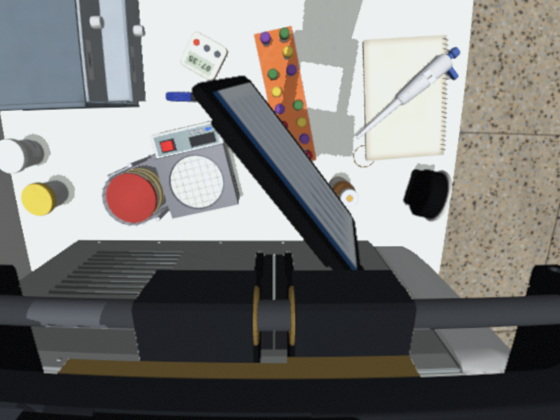

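The wrist view shows the dish at (134,197), the recess at (197,181) and the key at (167,147). I'll measure from this view too.

```bash
cat > meas.py <<'E'
from circ import *
def meas(c,zdish=.073,rec=True,key=True):
    im=c['pixels']; hsv=cv2.cvtColor(im,cv2.COLOR_RGB2HSV)
    red=((hsv[...,0]<6)|(hsv[...,0]>172))&(hsv[...,1]>130)&(hsv[...,2]>50)
    N,l,st,ce=cv2.connectedComponentsWithStats(red.astype(np.uint8))
    i=1+st[1:,4].argmax(); print('dish',st[i].tolist(),edgefit(c,l==i,zdish))
    if key:
        p=proj(c,[[.4577,-.0168,.051]])[0]; 
        js=[j for j in range(1,N) if st[j,4]>25 and np.hypot(*(ce[j]-p))<15]
        for j in js: print('key',st[j].tolist(),atz(c,[ce[j]],.051).round(4))
    if rec:
        p=proj(c,[[.5053,.0456,.052]])[0]; q=proj(c,[[.5053+.05,.0456,.052],[.5053,.0956,.052]]); r=int(np.max(np.hypot(*(q-p).T))*1.04)
        for th in (150,160,170):
            m=((hsv[...,1]<70)&(hsv[...,2]>th)).astype(np.uint8); b=np.zeros_like(m); cv2.circle(b,(int(p[0]),int(p[1])),r,1,-1); m&=b
            m=cv2.morphologyEx(m,cv2.MORPH_CLOSE,np.ones((3,3)))
            N,l,st,ce=cv2.connectedComponentsWithStats(m); i=1+st[1:,4].argmax(); print('rec',th,st[i].tolist(),edgefit(c,l==i,.052))
if __name__=='__main__':
    meas(cap('wrist'))
E
python3 meas.py
```

```text
dish [106, 173, 50, 49, 1893] (array([ 0.55652914, -0.0560786 ]), np.float64(0.04355995326337973), np.float64(0.000606229327862931))
key [160, 140, 14, 12, 118] [[ 0.4558 -0.0162  0.051 ]]
rec 150 [166, 152, 59, 59, 2577] (array([0.50540748, 0.04414801]), np.float64(0.05128658669091426), np.float64(0.0014846882215939193))
rec 160 [170, 152, 55, 56, 2300] (array([0.50228954, 0.04686909]), np.float64(0.04818780674827957), np.float64(0.0010888930780254367))
rec 170 [170, 155, 53, 52, 2175] (array([0.50337267, 0.04671637]), np.float64(0.046885516138836486), np.float64(0.001213608229387417))
```

Request:
play_rows:
  rows:
    - [[0, -0.011, -0.041, 0, 0, 0, 0], [0, -0.022, -0.082, 0, 0, 0, 0], [0, -0.034, -0.124, 0, 0, 0, 0], [0, -0.045, -0.165, 0, 0, 0, 0], [0, -0.056, -0.206, 0, 0, 0, 0], [0, -0.068, -0.248, 0, 0, 0, 0], [0.05, -0.068, -0.248, 0, 0, 0, 0], [0.1, -0.068, -0.248, 0, 0, 0, 0], [0.15, -0.068, -0.248, 0, 0, 0, 0], [0.2, -0.068, -0.248, 0, 0, 0, 0], [0.2, -0.068, -0.248, 0, 0, 0, 0], [0.2, -0.068, -0.248, 0, 0, 0, 0]]

```text
time_s: 5.65
position: [0.5604, -0.0535, 0.2553]
tcp_rot: [[-0.001, -0.965, -0.264], [0.0, -0.264, 0.965], [-1.0, 0.001, 0.001]]
force: [0.7, -0.2, 0.7]
opening: 0.008
```

```bash
python3 - <<'E'
from h import *
from meas import meas
for n in ['scene','top','wrist']: c=cap(n,n+'2.png')
meas(c)
s=read_state(); print(s['time_s'],np.round(s['joint_positions'],1),np.round(s['position'],4),s['force'])
E
```

```text
dish [234, 137, 78, 77, 4693] (array([ 0.55741228, -0.05763077]), np.float64(0.04340296082773178), np.float64(0.00034460984749661445))
key [322, 88, 19, 18, 273] [[ 0.4563 -0.0175  0.051 ]]
rec 150 [344, 113, 66, 78, 2170] (array([0.49717463, 0.05292744]), np.float64(0.0391550183943398), np.float64(0.007230787396383986))
rec 160 [378, 122, 32, 68, 1327] (array([0.50238445, 0.07099975]), np.float64(0.027442767390283722), np.float64(0.008195916914792918))
rec 170 [379, 122, 31, 68, 1293] (array([0.50203895, 0.07107863]), np.float64(0.027144994855750483), np.float64(0.00820022564940208))
5.8 [ -16.9   20.9   85.8   -0.    72.9 -122.1] [ 0.5627 -0.0549  0.2584] [ 0.02101718 -0.08414634  0.25124435]
```

View pics/scene2.png

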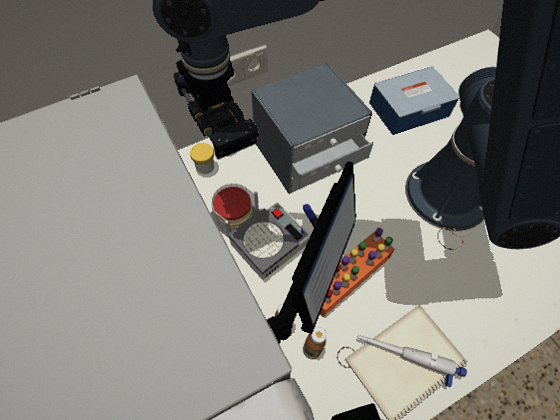

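View pics/wrist2.png

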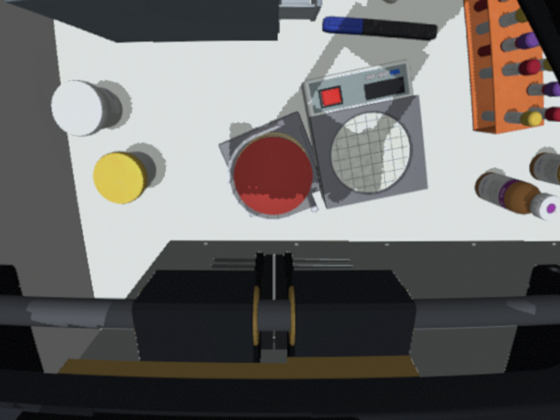

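```bash
python3 - <<'E'
from h import *
P=[];F=[]
for i in range(6):
    s=read_state(); P.append(s['position']);F.append(s['force']); cap('wrist')
print(np.round(P,4)); print(np.round(F,2)); print(s['time_s'])
a=read_state();b=read_state(); print(a['position'],b['position'])
E
```

```text
[[ 0.5627 -0.0549  0.2584]
 [ 0.5624 -0.055   0.2582]
 [ 0.5621 -0.0551  0.2579]
 [ 0.5616 -0.0551  0.2574]
 [ 0.5612 -0.0551  0.2569]
 [ 0.5609 -0.0551  0.2564]]
[[ 0.02 -0.08  0.25]
 [ 0.63 -0.37 -0.52]
 [ 1.06  0.24  0.25]
 [ 0.1  -0.08  0.09]
 [ 0.03 -0.7  -0.14]
 [ 0.29 -0.35 -0.74]]
6.05
[ 0.56061197 -0.05505895  0.25600707] [ 0.56061197 -0.05505895  0.25600707]
```

Request:
play_rows:
  rows:
    - [[0.05, 0, -0.004, 0, 0, 0, 0], [0.1, 0, -0.008, 0, 0, 0, 0], [0.15, 0, -0.008, 0, 0, 0, 0], [0.16, 0, -0.008, 0, 0, 0, 0], [0.16, 0, -0.008, 0, 0, 0, 0], [0.16, 0, -0.008, 0, 0, 0, 0]]

```text
time_s: 6.7
position: [0.5642, -0.0632, 0.0969]
tcp_rot: [[0.004, -0.965, -0.262], [-0.001, -0.262, 0.965], [-1.0, -0.003, -0.002]]
force: [0.4, 0.2, 0.5]
opening: 0.006
```

```bash
python3 - <<'E'
from h import *
P=[];F=[]
for i in range(4):
    s=read_state(); P.append(s['position']);F.append(s['force']); cap('wrist')
print(np.round(P,4)); print(np.round(F,2)); print(s['time_s'])
for n in ['scene','top','wrist']: c=cap(n,n+'3.png')
s=cv2.imread('pics/scene3.png')[150:270,170:310];cv2.imwrite('pics/scene3c.png',cv2.resize(s,None,fx=5,fy=5,interpolation=cv2.INTER_CUBIC))
E
```

```text
[[ 0.5642 -0.0632  0.0969]
 [ 0.5646 -0.0633  0.0975]
 [ 0.5646 -0.0632  0.0977]
 [ 0.5644 -0.0631  0.0976]]
[[ 0.37  0.19  0.52]
 [-0.9   1.32  0.09]
 [-0.8  -0.17 -0.37]
 [ 0.31  0.19  0.14]]
6.85
```

View pics/scene3c.png

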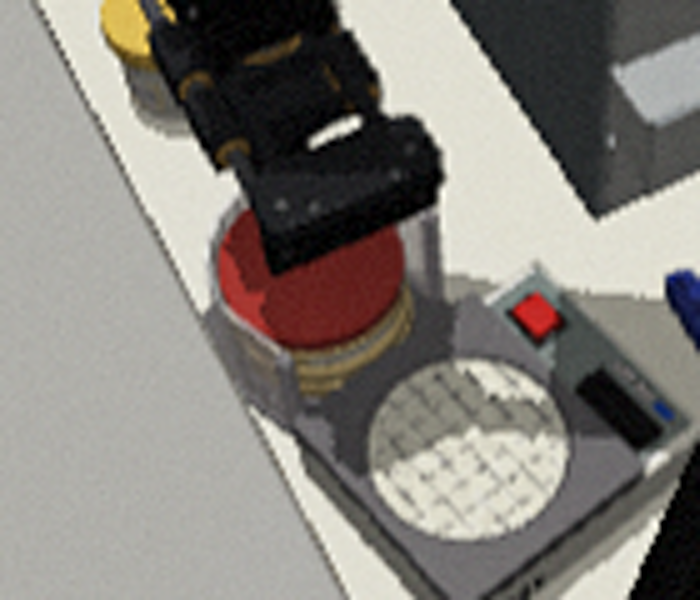

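View pics/wrist3.png

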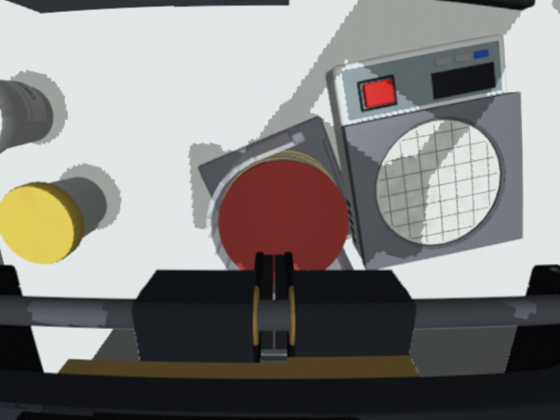

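Request:
play_rows:
  rows:
    - [[0.008, 0, 0, 0, 0, 0, 0], [0.015, 0, 0, 0, 0, 0, 0], [0.015, 0, 0, 0, 0, 0, 0], [0.015, 0, 0, 0, 0, 0, 0], [0.015, 0, 0, 0, 0, 0, 0]]

```text
time_s: 7.55
position: [0.5623, -0.0626, 0.0798]
tcp_rot: [[-0.0, -0.965, -0.262], [0.0, -0.262, 0.965], [-1.0, 0.0, 0.0]]
force: [-0.3, 0.5, 0.5]
opening: 0.004
```

```bash
cat > st.py <<'E'
from h import *
import sys
n=int(sys.argv[1]) if len(sys.argv)>1 else 4
P=[];F=[]
for i in range(n):
    s=read_state(); P.append(s['position']);F.append(s['force']); c=cap('wrist')
s=read_state(); P.append(s['position']);F.append(s['force'])
print(np.round(P,4).tolist()); print(np.round(F,2).tolist(),'mean',np.mean(F,0).round(2)); print(s['time_s'],np.round(s['tau'],2))
print((c['rvec'],c['tvec']))
m=((cv2.cvtColor(c['pixels'],cv2.COLOR_RGB2HSV)))
p=atz(c,[[438,182]],.052);
E
python3 st.py 5
```

```text
[[0.5623, -0.0626, 0.0798], [0.5624, -0.0626, 0.0799], [0.5624, -0.0627, 0.08], [0.5624, -0.0627, 0.0801], [0.5624, -0.0626, 0.0801], [0.5624, -0.0626, 0.0801]]
[[-0.27, 0.46, 0.54], [-0.14, -0.0, 0.87], [0.59, -0.22, -0.88], [-0.35, -0.66, 0.17], [0.19, -0.39, -0.24], [1.12, -0.01, -0.33]] mean [ 0.19 -0.14  0.02]
7.8 [-0.000e+00 -4.167e+01 -1.257e+01 -6.000e-02  4.000e-02 -0.000e+00]
(array([-1.78761638, -2.33536482, -0.35070377]), array([ 0.20731003, -0.50810936,  0.13652867]))
```

Request:
play_rows:
  rows:
    - [[0.003, 0, 0, 0, 0, 0, 0], [0.006, 0, 0, 0, 0, 0, 0], [0.006, 0, 0, 0, 0, 0, 0], [0.006, 0, 0, 0, 0, 0, 0]]

```text
time_s: 8.2
position: [0.5621, -0.0625, 0.0737]
tcp_rot: [[-0.0, -0.965, -0.262], [0.0, -0.262, 0.965], [-1.0, 0.0, 0.0]]
force: [0.4, 0.2, -0.7]
opening: 0.005
```

```bash
python3 st.py 4
```

```text
[[0.5621, -0.0625, 0.0737], [0.5622, -0.0626, 0.0738], [0.5623, -0.0626, 0.0739], [0.5623, -0.0626, 0.074], [0.5623, -0.0626, 0.074]]
[[0.39, 0.24, -0.67], [-0.69, -0.45, 0.31], [-0.24, -0.31, -0.43], [0.31, 0.29, -0.46], [0.21, 0.33, 0.06]] mean [-0.    0.02 -0.24]
8.4 [ -0.   -41.82 -12.3   -0.06   0.05   0.  ]
(array([-1.78779571, -2.33554283, -0.35060173]), array([ 0.20725333, -0.50626483,  0.1308397 ]))
```

Request:
play_rows:
  rows:
    - [[0.0005, 0, 0, 0, 0, 0, 0], [0.001, 0, 0, 0, 0, 0, 0], [0.001, 0, 0, 0, 0, 0, 0]]

```text
time_s: 8.7
position: [0.5622, -0.0626, 0.0729]
tcp_rot: [[-0.0, -0.965, -0.262], [-0.0, -0.262, 0.965], [-1.0, 0.0, 0.0]]
force: [-0.2, 0.2, 0.4]
opening: 0.008
```

```bash
python3 st.py 5
```

```text
[[0.5622, -0.0626, 0.0729], [0.5622, -0.0626, 0.0729], [0.5623, -0.0626, 0.073], [0.5623, -0.0626, 0.073], [0.5623, -0.0626, 0.073], [0.5623, -0.0626, 0.073]]
[[-0.18, 0.23, 0.39], [-0.54, -0.02, 0.02], [0.14, -0.36, 0.62], [0.41, 0.14, 0.14], [-0.39, 0.62, 0.32], [-0.05, -0.33, -0.56]] mean [-0.1   0.05  0.15]
8.95 [-0.000e+00 -4.188e+01 -1.227e+01 -6.000e-02  4.000e-02  0.000e+00]
(array([-1.78785885, -2.33560463, -0.35056681]), array([ 0.20721941, -0.50592909,  0.12992533]))
```

Request:
play_rows:
  rows:
    - [[0.0005, 0, 0, 0, 0, 0, 0], [0.0005, 0, 0, 0, 0, 0, 0]]

```text
time_s: 9.15
position: [0.5622, -0.0626, 0.0724]
tcp_rot: [[-0.0, -0.965, -0.262], [0.0, -0.262, 0.965], [-1.0, 0.0, 0.0]]
force: [1.4, 0.0, 0.2]
opening: 0.009
```

```bash
python3 st.py 4 | head -2
```

```text
[[0.5622, -0.0626, 0.0724], [0.5622, -0.0626, 0.0724], [0.5622, -0.0626, 0.0724], [0.5623, -0.0626, 0.0725], [0.5623, -0.0626, 0.0724]]
[[1.42, 0.01, 0.23], [0.12, -0.47, 0.67], [1.61, -0.4, -1.5], [-0.29, 0.35, -0.42], [-0.69, 0.32, 0.33]] mean [ 0.44 -0.04 -0.14]
```

Request:
play_rows:
  rows:
    - [[0.0005, 0, 0, 0, 0, 0, 0], [0.0005, 0, 0, 0, 0, 0, 0]]

```text
time_s: 9.55
position: [0.5622, -0.0626, 0.0719]
tcp_rot: [[-0.0, -0.965, -0.262], [0.0, -0.262, 0.965], [-1.0, 0.0, 0.0]]
force: [-0.4, 0.1, 0.9]
opening: 0.007
```

```bash
python3 st.py 4 | head -2
```

```text
[[0.5622, -0.0626, 0.0719], [0.5622, -0.0626, 0.0719], [0.5622, -0.0626, 0.0719], [0.5622, -0.0626, 0.0719], [0.5622, -0.0626, 0.0719]]
[[-0.41, 0.08, 0.92], [0.47, 0.63, 0.38], [0.28, -0.68, 0.11], [-0.61, 0.62, -0.07], [-0.44, 0.57, 0.31]] mean [-0.14  0.24  0.33]
```

Request:
play_rows:
  rows:
    - [[0.0005, 0, 0, 0, 0, 0, 0], [0.0005, 0, 0, 0, 0, 0, 0]]

```text
time_s: 9.95
position: [0.5622, -0.0626, 0.0714]
tcp_rot: [[-0.0, -0.965, -0.262], [0.0, -0.262, 0.965], [-1.0, 0.0, 0.0]]
force: [-0.0, 0.5, -0.3]
opening: 0.007
```

```bash
python3 st.py 3 | head -3
```

```text
[[0.5622, -0.0626, 0.0714], [0.5622, -0.0626, 0.0714], [0.5622, -0.0626, 0.0714], [0.5623, -0.0626, 0.0714]]
[[-0.0, 0.46, -0.32], [0.1, -0.16, 0.3], [-0.41, -0.22, 0.37], [0.4, 0.47, -0.07]] mean [0.02 0.14 0.07]
10.1 [  0.   -41.92 -12.21  -0.05   0.05   0.  ]
```

Request:
play_rows:
  rows:
    - [[0.0005, 0, 0, 0, 0, 0, 0], [0.0005, 0, 0, 0, 0, 0, 0]]

```text
time_s: 10.3
position: [0.5622, -0.0626, 0.0709]
tcp_rot: [[-0.0, -0.965, -0.262], [0.0, -0.262, 0.965], [-1.0, 0.0, 0.0]]
force: [0.0, -1.3, 0.1]
opening: 0.007
```

```bash
python3 st.py 3 | head -3
```

```text
[[0.5622, -0.0626, 0.0709], [0.5622, -0.0626, 0.0709], [0.5623, -0.0626, 0.0709], [0.5622, -0.0626, 0.0709]]
[[0.01, -1.3, 0.1], [-0.83, -1.23, 0.95], [-0.88, 0.7, 0.68], [0.38, 0.39, 0.21]] mean [-0.33 -0.36  0.48]
10.45 [ -0.   -41.93 -12.18  -0.05   0.05   0.  ]
```

Request:
play_rows:
  rows:
    - [[0.0005, 0, 0, 0, 0, 0, 0], [0.0005, 0, 0, 0, 0, 0, 0]]

```text
time_s: 10.65
position: [0.5622, -0.0626, 0.0704]
tcp_rot: [[-0.0, -0.965, -0.262], [0.0, -0.262, 0.965], [-1.0, 0.0, 0.0]]
force: [-0.6, -0.4, 0.3]
opening: 0.006
```

```bash
python3 st.py 3 | head -3;  python3 - <<'E'
from h import *
c=cap('wrist','w4.png');cap('scene','s4.png')
s=cv2.imread('pics/scene3.png')
cv2.imwrite('pics/s4c.png',cv2.resize(cv2.imread('pics/s4.png')[170:230,200:270],None,fx=8,fy=8,interpolation=cv2.INTER_CUBIC))
cv2.imwrite('pics/w4c.png',cv2.resize(cv2.imread('pics/w4.png')[130:290,200:350],None,fx=4,fy=3.7,interpolation=cv2.INTER_CUBIC))
E
```

```text
[[0.5622, -0.0626, 0.0704], [0.5622, -0.0626, 0.0704], [0.5622, -0.0626, 0.0704], [0.5622, -0.0626, 0.0704]]
[[-0.58, -0.41, 0.3], [0.77, 1.07, 0.25], [0.5, -0.19, 0.88], [-0.54, -1.04, -0.32]] mean [ 0.04 -0.14  0.27]
10.8 [ -0.   -41.94 -12.16  -0.05   0.05   0.  ]
```

View pics/w4c.png

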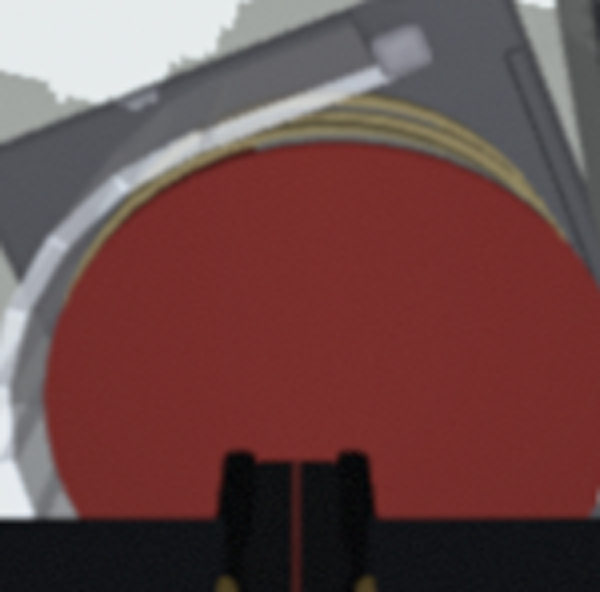

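View pics/s4c.png

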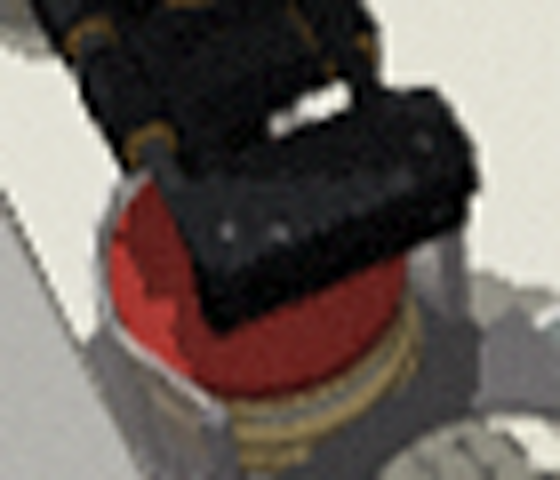

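Request:
play_rows:
  rows:
    - [[0.0005, 0, 0, 0, 0, 0, 0], [0.0005, 0, 0, 0, 0, 0, 0]]

```text
time_s: 11.1
position: [0.5622, -0.0626, 0.0699]
tcp_rot: [[-0.0, -0.965, -0.262], [0.0, -0.262, 0.965], [-1.0, 0.0, 0.0]]
force: [0.0, 0.3, 1.1]
opening: 0.005
```

```bash
python3 st.py 2 | head -3
```

```text
[[0.5622, -0.0626, 0.0699], [0.5622, -0.0626, 0.0699], [0.5622, -0.0626, 0.0699]]
[[0.01, 0.3, 1.15], [-0.05, -0.71, 0.45], [0.93, -0.45, -0.78]] mean [ 0.29 -0.29  0.27]
11.2 [  0.   -41.95 -12.14  -0.05   0.05   0.  ]
```

Request:
play_rows:
  rows:
    - [[0.0005, 0, 0, 0, 0, 0, 0], [0.0005, 0, 0, 0, 0, 0, 0]]

```text
time_s: 11.4
position: [0.5622, -0.0626, 0.0694]
tcp_rot: [[-0.0, -0.965, -0.262], [-0.0, -0.262, 0.965], [-1.0, 0.0, 0.0]]
force: [-0.3, 0.3, -0.0]
opening: 0.004
```

```bash
python3 st.py 3 | head -3
```

```text
[[0.5622, -0.0626, 0.0694], [0.5622, -0.0626, 0.0694], [0.5622, -0.0626, 0.0694], [0.5622, -0.0626, 0.0694]]
[[-0.3, 0.26, -0.04], [-0.39, -0.56, -0.27], [-0.04, 0.44, -0.23], [0.78, -0.24, 0.03]] mean [ 0.01 -0.02 -0.13]
11.55 [  0.   -41.96 -12.12  -0.05   0.05   0.  ]
```

```bash
python3 - <<'E'
from h import *
for n in ['scene','top','wrist']:
    c=cap(n,n+'5.png'); print(n,proj(c,[[.5622,-.0626,.0694],[.5622,-.0626,.0884],[.5575,-.0567,.073]]).round(1).tolist())
im=cv2.imread('pics/top5.png')[120:220,270:370];cv2.imwrite('pics/top5c.png',cv2.resize(im,None,fx=6,fy=6,interpolation=cv2.INTER_CUBIC))
E
```

```text
scene [[230.0, 200.8], [229.3, 196.5], [232.3, 201.7]]
top [[314.3, 161.8], [315.0, 159.1], [312.0, 163.5]]
wrist [[273.6, 244.2], [273.6, 256.9], [285.1, 241.8]]
```

View pics/top5c.png

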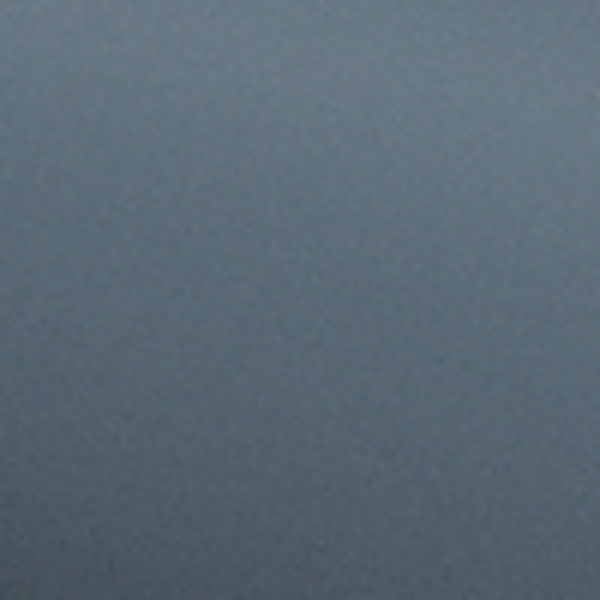

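View pics/wrist5.png

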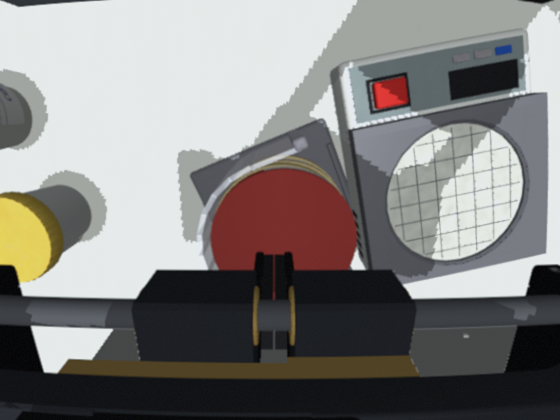

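```bash
python3 - <<'E'
from h import *
c=cap('wrist'); s=read_state(); R=np.array(s['tcp_rot']);p=np.array(s['position'])
K,k,Rc,t=cal(c); C=-Rc.T@t
print('cam in tool',R.T@(C-p),'axis in tool',R.T@Rc[2], K)
for x,y in [(0,0),(0,.0095),(0,-.0095),(-.005,0),(-.01,0),(-.01,.0095),(-.02,.0095),(-.015,.005),(-.019,.0095)]:
    print(x,y,proj(c,[p+R@np.array([x,y,.012])]).round(1))
E
```

```text
cam in tool [-1.99208915e-01  8.07000194e-02 -1.54554056e-04] axis in tool [ 9.56170089e-01 -2.92810521e-01  8.71569106e-04] [[347.47522436   0.         273.59382842]
 [  0.         347.47522436 213.82914364]
 [  0.           0.           1.        ]]
0 0 [[293.  244.4]]
0 0.0095 [[293.3 229.8]]
0 -0.0095 [[292.8 258.5]]
-0.005 0 [[293.5 247.5]]
-0.01 0 [[293.9 250.7]]
-0.01 0.0095 [[294.2 235.6]]
-0.02 0.0095 [[295.3 242. ]]
-0.015 0.005 [[294.6 246.1]]
-0.019 0.0095 [[295.2 241.3]]
```

Request:
play_rows:
  rows:
    - [[0.0005, 0, 0, 0, 0, 0, 0], [0.001, 0, 0, 0, 0, 0, 0], [0.001, 0, 0, 0, 0, 0, 0]]

```text
time_s: 12.05
position: [0.5622, -0.0626, 0.0684]
tcp_rot: [[-0.0, -0.965, -0.262], [0.0, -0.262, 0.965], [-1.0, 0.0, 0.0]]
force: [0.1, -0.1, -0.1]
opening: 0.005
```

```bash
python3 st.py 2 | head -3
```

```text
[[0.5622, -0.0626, 0.0684], [0.5622, -0.0626, 0.0684], [0.5622, -0.0626, 0.0684]]
[[0.07, -0.11, -0.12], [0.03, 0.17, -0.1], [0.18, -0.29, 0.14]] mean [ 0.09 -0.08 -0.03]
12.15 [  0.   -41.98 -12.07  -0.05   0.05   0.  ]
```

Request:
play_rows:
  rows:
    - [[0.0005, 0, 0, 0, 0, 0, 0], [0.0005, 0, 0, 0, 0, 0, 0]]

```text
time_s: 12.35
position: [0.5622, -0.0626, 0.0679]
tcp_rot: [[-0.0, -0.965, -0.262], [-0.0, -0.262, 0.965], [-1.0, 0.0, 0.0]]
force: [0.4, -0.5, -0.3]
opening: 0.004
```

```bash
python3 st.py 2 | head -3
```

```text
[[0.5622, -0.0626, 0.0679], [0.5622, -0.0626, 0.0679], [0.5623, -0.0626, 0.0679]]
[[0.39, -0.49, -0.27], [-0.04, -0.05, 0.14], [0.05, -0.53, 0.39]] mean [ 0.13 -0.36  0.09]
12.45 [ -0.   -42.   -12.06  -0.05   0.05   0.  ]
```

Request:
play_rows:
  rows:
    - [[0.0005, 0, 0, 0, 0, 0, 0], [0.0005, 0, 0, 0, 0, 0, 0]]

```text
time_s: 12.65
position: [0.5622, -0.0626, 0.0674]
tcp_rot: [[-0.0, -0.965, -0.262], [0.0, -0.262, 0.965], [-1.0, 0.0, 0.0]]
force: [0.4, 0.3, -0.2]
opening: 0.005
```

```bash
python3 st.py 2 | head -3
```

```text
[[0.5622, -0.0626, 0.0674], [0.5622, -0.0626, 0.0674], [0.5622, -0.0626, 0.0674]]
[[0.43, 0.35, -0.23], [-0.12, -0.36, 0.16], [0.46, -0.55, 0.94]] mean [ 0.25 -0.19  0.29]
12.75 [ -0.   -42.01 -12.04  -0.05   0.05   0.  ]
```

```bash
python3 - <<'E'
from h import *
c=cap('wrist','w6.png');cap('scene','s6.png')
a=cv2.imread('pics/w6.png')[130:290,190:360]
cv2.imwrite('pics/w6c.png',cv2.resize(a,None,fx=4.4,fy=3.7,interpolation=cv2.INTER_CUBIC))
b=cv2.imread('pics/s6.png')[170:230,200:270];cv2.imwrite('pics/s6c.png',cv2.resize(b,None,fx=8,fy=8,interpolation=cv2.INTER_CUBIC))
E
```

```text
(no output)
```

View pics/w6c.png

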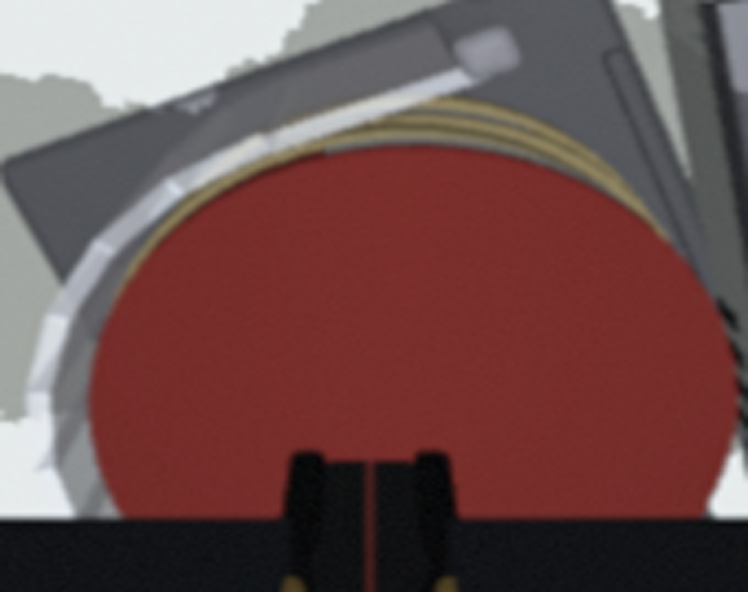

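View pics/s6c.png

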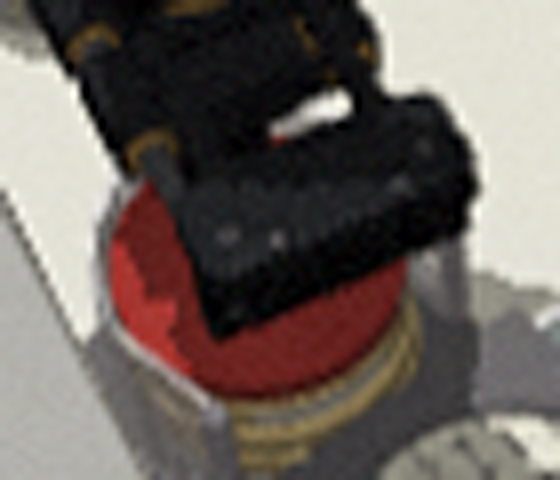

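Request:
play_rows:
  rows:
    - [[0.0005, 0, 0, 0, 0, 0, 0], [0.001, 0, 0, 0, 0, 0, 0], [0.001, 0, 0, 0, 0, 0, 0]]

```text
time_s: 13.15
position: [0.5622, -0.0626, 0.0664]
tcp_rot: [[-0.0, -0.965, -0.262], [0.0, -0.262, 0.965], [-1.0, 0.0, 0.0]]
force: [-0.7, 0.8, 0.4]
opening: 0.006
```

```bash
python3 st.py 2 | head -3
```

```text
[[0.5622, -0.0626, 0.0664], [0.5622, -0.0626, 0.0664], [0.5623, -0.0626, 0.0664]]
[[-0.66, 0.79, 0.38], [-0.25, -0.37, -0.66], [-0.32, 0.25, 0.67]] mean [-0.41  0.22  0.13]
13.25 [ -0.   -42.03 -11.99  -0.05   0.05   0.  ]
```

Request:
play_rows:
  rows:
    - [[0.0005, 0, 0, 0, 0, 0, 0], [0.001, 0, 0, 0, 0, 0, 0], [0.001, 0, 0, 0, 0, 0, 0]]

```text
time_s: 13.55
position: [0.5622, -0.0626, 0.0653]
tcp_rot: [[-0.0, -0.965, -0.262], [0.0, -0.262, 0.965], [-1.0, 0.0, 0.0]]
force: [-0.4, 0.7, -0.7]
opening: 0.009
```

```bash
python3 st.py 2 | head -3
```

```text
[[0.5622, -0.0626, 0.0653], [0.5622, -0.0626, 0.0654], [0.5622, -0.0626, 0.0654]]
[[-0.43, 0.69, -0.66], [-0.24, -0.44, 0.32], [0.71, 1.13, -0.32]] mean [ 0.01  0.46 -0.22]
13.65 [  0.   -42.06 -11.95  -0.05   0.05   0.  ]
```

```bash
cat > fitz.py <<'E'
from h import *
from scipy.optimize import least_squares
def redmask(c):
    hsv=cv2.cvtColor(c['pixels'],cv2.COLOR_RGB2HSV)
    red=((hsv[...,0]<8)|(hsv[...,0]>170))&(hsv[...,1]>120)&(hsv[...,2]>40)
    N,l,st,ce=cv2.connectedComponentsWithStats(red.astype(np.uint8)); i=1+st[1:,4].argmax()
    return l==i,st[i]
def fitz(c,maxrow=245,r=.044):
    m,st=redmask(c); ys=range(st[1]+2,min(maxrow,st[1]+st[3])); pts=[]
    g=cv2.GaussianBlur(m.astype(np.float32),(0,0),1)
    for y in ys:
        xs=np.nonzero(m[y])[0]; pts+=[(xs.min()-.5,y),(xs.max()+.5,y)]
    for x in range(st[0]+20,st[0]+st[2]-20): pts.append((x,np.nonzero(m[:,x])[0].min()-.5))
    pts=np.array(pts)
    def f(q):
        w=atz(c,pts,q[2])[:,:2]; return np.hypot(*(w-q[:2]).T)-r
    s=least_squares(f,[.557,-.057,.07],loss='soft_l1',f_scale=.0005,x_scale=.01)
    return s.x.round(4),np.std(f(s.x)).round(5),st.tolist()
if __name__=='__main__':
    c=cap('wrist'); print(fitz(c)); print(fitz(c,235))
E
python3 fitz.py
```

```text
(array([ 0.557 , -0.0579,  0.0728]), np.float64(0.0003), [210, 170, 149, 130, 12056])
(array([ 0.5571, -0.0579,  0.0723]), np.float64(0.00029), [210, 170, 149, 130, 12056])
```

Request:
play_rows:
  rows:
    - [[0.0005, 0, 0, 0, 0, 0, 0], [0.001, 0, 0, 0, 0, 0, 0], [0.001, 0, 0, 0, 0, 0, 0]]

```text
time_s: 14.0
position: [0.5622, -0.0626, 0.0644]
tcp_rot: [[-0.0, -0.965, -0.262], [0.0, -0.262, 0.965], [-1.0, 0.0, 0.0]]
force: [-0.2, 0.6, 0.6]
opening: 0.003
```

```bash
python3 st.py 1 | tail -2 | head -1; python3 fitz.py | tail -1
```

```text
14.05 [-0.000e+00 -4.208e+01 -1.191e+01 -5.000e-02  4.000e-02  0.000e+00]
(array([ 0.5571, -0.0579,  0.0724]), np.float64(0.00028), [210, 170, 150, 130, 12052])
```

Request:
play_rows:
  rows:
    - [[0.0005, 0, 0, 0, 0, 0, 0], [0.001, 0, 0, 0, 0, 0, 0], [0.001, 0, 0, 0, 0, 0, 0]]

```text
time_s: 14.4
position: [0.5622, -0.0626, 0.0634]
tcp_rot: [[-0.0, -0.965, -0.262], [0.0, -0.262, 0.965], [-1.0, 0.0, 0.0]]
force: [-0.9, 0.7, -0.5]
opening: 0.008
```

```bash
python3 st.py 1 | tail -2 | head -1; python3 fitz.py | tail -1
```

```text
14.45 [-0.000e+00 -4.211e+01 -1.187e+01 -5.000e-02  4.000e-02  0.000e+00]
(array([ 0.5572, -0.0579,  0.0723]), np.float64(0.00029), [209, 171, 151, 129, 12067])
```

Request:
play_rows:
  rows:
    - [[0.0005, 0, 0, 0, 0, 0, 0], [0.001, 0, 0, 0, 0, 0, 0], [0.001, 0, 0, 0, 0, 0, 0]]

```text
time_s: 14.8
position: [0.5622, -0.0626, 0.0624]
tcp_rot: [[-0.0, -0.965, -0.262], [0.0, -0.262, 0.965], [-1.0, 0.0, 0.0]]
force: [0.1, -0.7, 0.2]
opening: 0.005
```

```bash
python3 st.py 1 | tail -2 | head -1
```

```text
14.85 [-0.000e+00 -4.213e+01 -1.183e+01 -5.000e-02  4.000e-02  0.000e+00]
```

Request:
play_rows:
  rows:
    - [[0.0005, 0, 0, 0, 0, 0, 0], [0.001, 0, 0, 0, 0, 0, 0], [0.001, 0, 0, 0, 0, 0, 0]]

```text
time_s: 15.15
position: [0.5622, -0.0626, 0.0614]
tcp_rot: [[-0.0, -0.965, -0.262], [0.0, -0.262, 0.965], [-1.0, 0.0, 0.0]]
force: [-0.3, -0.4, 0.4]
opening: 0.006
```

```bash
python3 st.py 1 | tail -2 | head -1; python3 fitz.py | tail -1
```

```text
15.2 [-0.000e+00 -4.216e+01 -1.178e+01 -5.000e-02  4.000e-02  0.000e+00]
(array([ 0.5571, -0.058 ,  0.0722]), np.float64(0.00028), [209, 171, 152, 129, 12097])
```

Request:
play_rows:
  rows:
    - [[0.0005, 0, 0, 0, 0, 0, 0], [0.001, 0, 0, 0, 0, 0, 0], [0.001, 0, 0, 0, 0, 0, 0]]

```text
time_s: 15.55
position: [0.5622, -0.0626, 0.0604]
tcp_rot: [[-0.0, -0.965, -0.262], [0.0, -0.262, 0.965], [-1.0, 0.0, 0.0]]
force: [-0.5, 0.5, 0.5]
opening: 0.006
```

```bash
python3 st.py 1 | tail -2 | head -1; python3 - <<'E'
from h import *
cap('scene','s7.png'); cap('wrist','w7.png')
a=cv2.imread('pics/w7.png')[150:420,190:360]
cv2.imwrite('pics/w7c.png',cv2.resize(a,None,fx=3,fy=2.2,interpolation=cv2.INTER_CUBIC))
b=cv2.imread('pics/s7.png')[100:230,160:300];cv2.imwrite('pics/s7c.png',cv2.resize(b,None,fx=5,fy=4.6,interpolation=cv2.INTER_CUBIC))
E
```

```text
15.6 [-0.000e+00 -4.218e+01 -1.174e+01 -5.000e-02  4.000e-02  0.000e+00]
```

View pics/s7c.png

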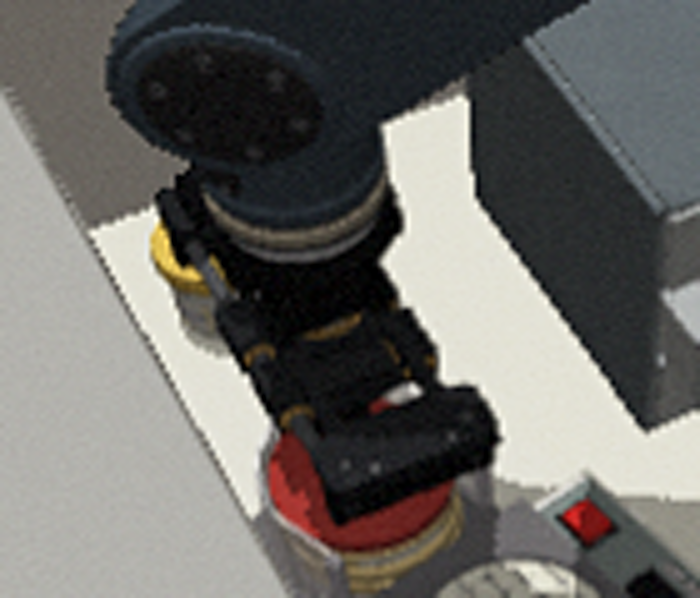

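View pics/w7c.png

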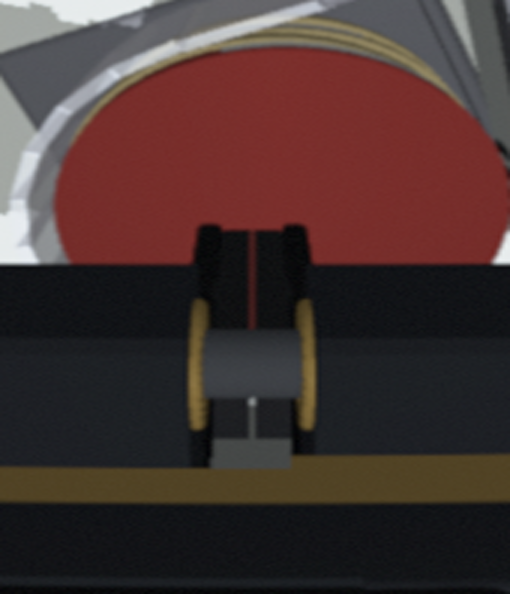

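Request:
play_rows:
  rows:
    - [[0.0005, 0, 0, 0, 0, 0, 0], [0.001, 0, 0, 0, 0, 0, 0], [0.001, 0, 0, 0, 0, 0, 0]]

```text
time_s: 16.0
position: [0.5622, -0.0626, 0.0594]
tcp_rot: [[-0.0, -0.965, -0.262], [0.0, -0.262, 0.965], [-1.0, 0.0, 0.0]]
force: [-0.2, 0.4, -0.5]
opening: 0.006
```

```bash
python3 st.py 1 | tail -2 | head -1
```

```text
16.05 [-0.000e+00 -4.221e+01 -1.170e+01 -5.000e-02  4.000e-02  0.000e+00]
```

Request:
play_rows:
  rows:
    - [[0.0005, 0, 0, 0, 0, 0, 0], [0.001, 0, 0, 0, 0, 0, 0], [0.001, 0, 0, 0, 0, 0, 0]]

```text
time_s: 16.35
position: [0.5622, -0.0626, 0.0584]
tcp_rot: [[-0.0, -0.965, -0.262], [0.0, -0.262, 0.965], [-1.0, 0.0, 0.0]]
force: [-0.9, 0.0, 0.4]
opening: 0.006
```

```bash
python3 st.py 1 | tail -2 | head -1; python3 fitz.py | tail -1
```

```text
16.4 [-0.000e+00 -4.223e+01 -1.166e+01 -5.000e-02  4.000e-02  0.000e+00]
(array([ 0.5571, -0.058 ,  0.0724]), np.float64(0.0003), [208, 172, 154, 127, 12140])
```

Request:
play_rows:
  rows:
    - [[0.0005, 0, 0, 0, 0, 0, 0], [0.001, 0, 0, 0, 0, 0, 0], [0.001, 0, 0, 0, 0, 0, 0]]

```text
time_s: 16.75
position: [0.5622, -0.0626, 0.0574]
tcp_rot: [[-0.0, -0.965, -0.262], [0.0, -0.262, 0.965], [-1.0, 0.0, 0.0]]
force: [-0.2, -0.0, 0.6]
opening: 0.004
```

```bash
python3 st.py 1 | tail -2 | head -1; python3 fitz.py | tail -1
```

```text
16.8 [-0.000e+00 -4.226e+01 -1.162e+01 -5.000e-02  4.000e-02  0.000e+00]
(array([ 0.5571, -0.058 ,  0.0726]), np.float64(0.00029), [208, 173, 154, 126, 12138])
```

Request:
play_rows:
  rows:
    - [[0.0005, 0, 0, 0, 0, 0, 0], [0.001, 0, 0, 0, 0, 0, 0], [0.001, 0, 0, 0, 0, 0, 0]]

```text
time_s: 17.15
position: [0.5622, -0.0625, 0.0564]
tcp_rot: [[-0.0, -0.965, -0.262], [0.0, -0.262, 0.965], [-1.0, 0.0, 0.0]]
force: [-0.6, 0.6, 0.1]
opening: 0.004
```

```bash
python3 st.py 1 | tail -2 | head -1
```

```text
17.2 [-0.000e+00 -4.228e+01 -1.158e+01 -5.000e-02  4.000e-02  0.000e+00]
```

Request:
play_rows:
  rows:
    - [[0.0005, 0, 0, 0, 0, 0, 0], [0.001, 0, 0, 0, 0, 0, 0], [0.001, 0, 0, 0, 0, 0, 0]]

```text
time_s: 17.5
position: [0.5622, -0.0626, 0.0554]
tcp_rot: [[-0.0, -0.965, -0.262], [0.0, -0.262, 0.965], [-1.0, 0.0, 0.0]]
force: [0.0, -0.8, -0.6]
opening: 0.003
```

```bash
python3 st.py 1 | tail -2 | head -1; python3 fitz.py | tail -1
```

```text
17.55 [-0.000e+00 -4.231e+01 -1.153e+01 -5.000e-02  4.000e-02  0.000e+00]
(array([ 0.5571, -0.058 ,  0.0723]), np.float64(0.00029), [207, 173, 156, 126, 12169])
```

Request:
play_rows:
  rows:
    - [[0.0005, 0, 0, 0, 0, 0, 0], [0.001, 0, 0, 0, 0, 0, 0], [0.001, 0, 0, 0, 0, 0, 0]]

```text
time_s: 17.9
position: [0.5622, -0.0626, 0.0543]
tcp_rot: [[-0.0, -0.965, -0.262], [0.0, -0.262, 0.965], [-1.0, 0.0, 0.0]]
force: [0.0, -0.7, -0.2]
opening: 0.006
```

```bash
python3 st.py 1 | tail -2 | head -1; python3 fitz.py | tail -1
```

```text
17.95 [-0.000e+00 -4.233e+01 -1.149e+01 -5.000e-02  4.000e-02  0.000e+00]
(array([ 0.5571, -0.058 ,  0.0723]), np.float64(0.00029), [207, 174, 157, 125, 12170])
```

Request:
play_rows:
  rows:
    - [[0.0005, 0, 0, 0, 0, 0, 0], [0.0005, 0, 0, 0, 0, 0, 0]]

```text
time_s: 18.2
position: [0.5622, -0.0626, 0.0539]
tcp_rot: [[-0.0, -0.965, -0.262], [0.0, -0.262, 0.965], [-1.0, 0.0, 0.0]]
force: [-0.6, 0.3, -0.2]
opening: 0.006
```

```bash
python3 st.py 1 | tail -2 | head -1
```

```text
18.25 [-0.000e+00 -4.235e+01 -1.148e+01 -5.000e-02  4.000e-02  0.000e+00]
```

Request:
play_rows:
  rows:
    - [[0.0005, 0, 0, 0, 0, 0, 0], [0.0005, 0, 0, 0, 0, 0, 0]]

```text
time_s: 18.45
position: [0.5622, -0.0626, 0.0534]
tcp_rot: [[-0.0, -0.965, -0.262], [0.0, -0.262, 0.965], [-1.0, 0.0, 0.0]]
force: [0.1, -0.2, 0.5]
opening: -0.001
```

```bash
python3 st.py 1 | tail -2 | head -1; python3 fitz.py | tail -1
```

```text
18.5 [-0.000e+00 -4.236e+01 -1.145e+01 -5.000e-02  4.000e-02  0.000e+00]
(array([ 0.5571, -0.058 ,  0.0722]), np.float64(0.0003), [206, 174, 158, 125, 12187])
```

Request:
play_rows:
  rows:
    - [[0.0005, 0, 0, 0, 0, 0, 0], [0.0005, 0, 0, 0, 0, 0, 0]]

```text
time_s: 18.75
position: [0.5622, -0.0626, 0.0529]
tcp_rot: [[-0.0, -0.965, -0.262], [0.0, -0.262, 0.965], [-1.0, 0.0, 0.0]]
force: [-0.5, -0.6, 0.1]
opening: 0.007
```

```bash
python3 st.py 1 | tail -2 | head -1; python3 fitz.py | tail -1
```

```text
18.8 [-0.000e+00 -4.238e+01 -1.143e+01 -5.000e-02  4.000e-02  0.000e+00]
(array([ 0.5571, -0.058 ,  0.0721]), np.float64(0.0003), [206, 174, 158, 125, 12185])
```

```bash
python3 - <<'E'
import cv2
a=cv2.imread('pics/wrist0.png')[230:420,60:490]
cv2.imwrite('pics/w0c.png',cv2.resize(cv2.convertScaleAbs(a,alpha=2.2,beta=20),None,fx=1.8,fy=2.6,interpolation=cv2.INTER_CUBIC))
a=cv2.imread('pics/w7.png')[230:420,60:490]
cv2.imwrite('pics/w7d.png',cv2.resize(cv2.convertScaleAbs(a,alpha=2.2,beta=20),None,fx=1.8,fy=2.6,interpolation=cv2.INTER_CUBIC))
E
```

```text
(no output)
```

View pics/w0c.png

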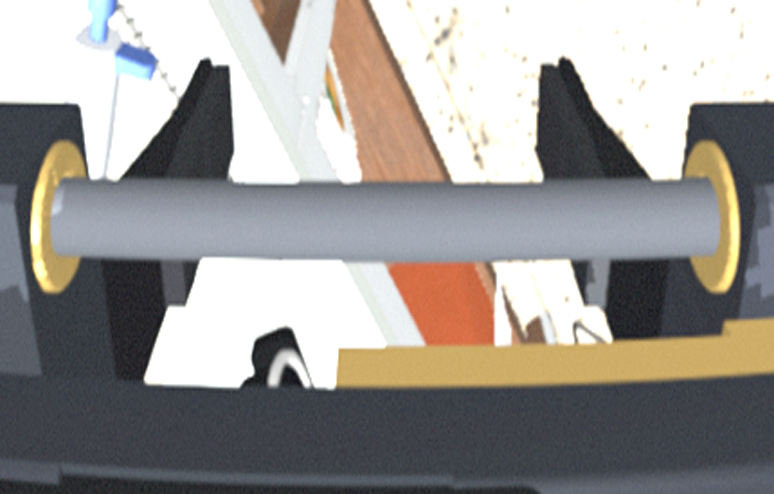

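View pics/w7d.png

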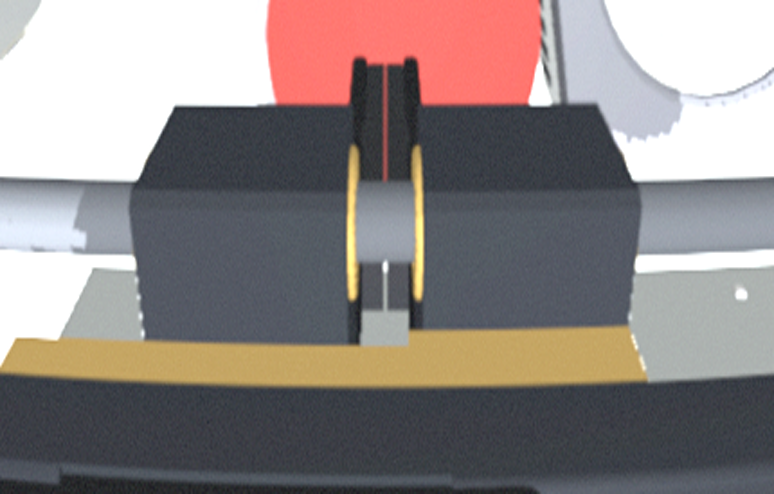

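Request:
play_rows:
  rows:
    - [[0.001, 0, 0, 0, 0, 0, 0], [0.002, 0, 0, 0, 0, 0, 0], [0.003, 0, 0, 0, 0, 0, 0], [0.003, 0, 0, 0, 0, 0, 0]]

```text
time_s: 19.25
position: [0.5621, -0.0626, 0.0497]
tcp_rot: [[-0.0, -0.965, -0.262], [0.0, -0.262, 0.965], [-1.0, 0.0, 0.0]]
force: [-0.5, -0.1, -0.2]
opening: 0.011
```

```bash
python3 st.py 1 | tail -2 | head -1; python3 fitz.py | tail -1
```

```text
19.3 [-0.000e+00 -4.242e+01 -1.129e+01 -5.000e-02  4.000e-02  0.000e+00]
(array([ 0.5571, -0.058 ,  0.072 ]), np.float64(0.00029), [205, 175, 160, 124, 12183])
```

Request:
play_rows:
  rows:
    - [[0.001, 0, 0, 0, 0, 0, 0], [0.002, 0, 0, 0, 0, 0, 0], [0.003, 0, 0, 0, 0, 0, 0], [0.003, 0, 0, 0, 0, 0, 0]]

```text
time_s: 19.75
position: [0.5621, -0.0625, 0.0468]
tcp_rot: [[-0.0, -0.965, -0.262], [0.0, -0.262, 0.965], [-1.0, 0.0, 0.0]]
force: [-0.9, -0.1, -0.2]
opening: 0.005
```

```bash
python3 st.py 1 | tail -2 | head -1; python3 - <<'E'
from h import *
from fitz import fitz
c=cap('wrist','w8.png');cap('scene','s8.png'); print(fitz(c,235))
b=cv2.imread('pics/s8.png')[100:230,160:300];cv2.imwrite('pics/s8c.png',cv2.resize(b,None,fx=5,fy=4.6,interpolation=cv2.INTER_CUBIC))
E
```

```text
19.8 [-0.000e+00 -4.250e+01 -1.116e+01 -5.000e-02  4.000e-02  0.000e+00]
(array([ 0.5571, -0.0581,  0.072 ]), np.float64(0.00029), [204, 176, 163, 123, 12190])
```

View pics/s8c.png

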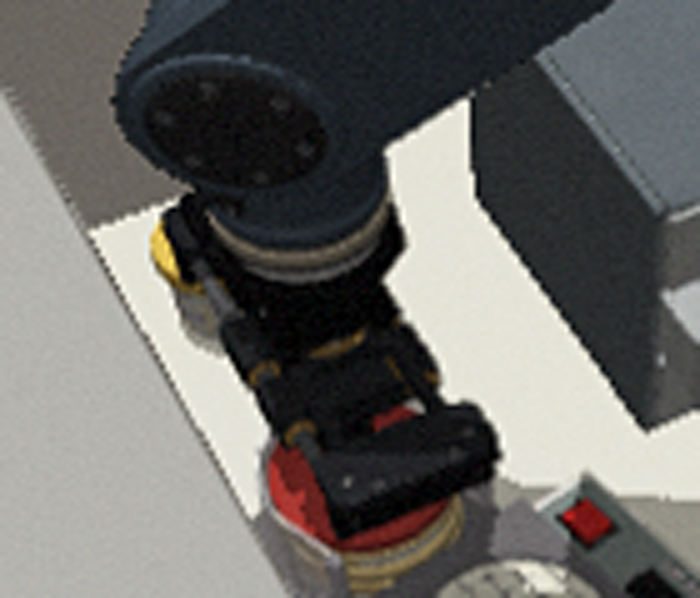

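View pics/w8.png

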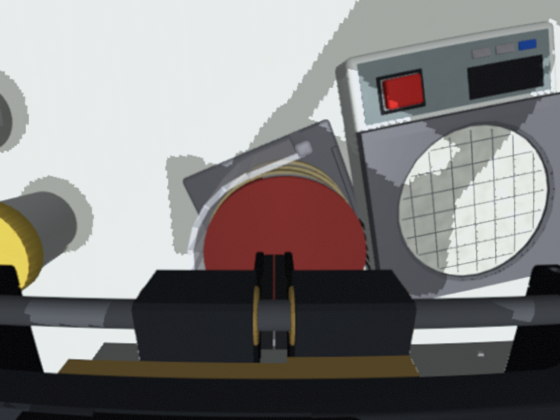

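Request:
play_rows:
  rows:
    - [[0.001, 0, 0, 0, 0, 0, 0], [0.002, 0, 0, 0, 0, 0, 0], [0.003, 0, 0, 0, 0, 0, 0], [0.003, 0, 0, 0, 0, 0, 0]]

```text
time_s: 20.3
position: [0.5621, -0.0625, 0.0438]
tcp_rot: [[-0.0, -0.965, -0.262], [0.0, -0.262, 0.965], [-1.0, 0.0, 0.0]]
force: [-0.0, 0.3, -0.4]
opening: 0.005
```

```bash
python3 st.py 1 | tail -2 | head -1; python3 fitz.py | tail -1
```

```text
20.35 [-0.000e+00 -4.258e+01 -1.104e+01 -5.000e-02  4.000e-02  0.000e+00]
(array([ 0.5571, -0.0581,  0.0721]), np.float64(0.00029), [203, 177, 165, 122, 12173])
```

Request:
play_rows:
  rows:
    - [[0.001, 0, 0, 0, 0, 0, 0], [0.002, 0, 0, 0, 0, 0, 0], [0.003, 0, 0, 0, 0, 0, 0], [0.003, 0, 0, 0, 0, 0, 0]]

```text
time_s: 20.8
position: [0.5621, -0.0626, 0.0408]
tcp_rot: [[-0.0, -0.965, -0.262], [0.0, -0.262, 0.965], [-1.0, 0.0, 0.0]]
force: [-1.0, -0.7, 0.7]
opening: 0.008
```

```bash
python3 st.py 1 | tail -2 | head -1; python3 fitz.py | tail -1
```

```text
20.85 [-0.000e+00 -4.265e+01 -1.091e+01 -5.000e-02  4.000e-02  0.000e+00]
(array([ 0.5571, -0.0581,  0.0723]), np.float64(0.0003), [202, 179, 168, 120, 12158])
```

Request:
play_rows:
  rows:
    - [[0.0005, 0, 0, 0, 0, 0, 0], [0.001, 0, 0, 0, 0, 0, 0], [0.001, 0, 0, 0, 0, 0, 0]]

```text
time_s: 21.2
position: [0.5622, -0.0626, 0.0399]
tcp_rot: [[-0.0, -0.965, -0.262], [0.0, -0.262, 0.965], [-1.0, 0.0, 0.0]]
force: [0.3, -0.7, -0.2]
opening: 0.001
```

```bash
python3 st.py 1 | tail -2 | head -1; python3 fitz.py | tail -1
```

```text
21.25 [-0.000e+00 -4.270e+01 -1.088e+01 -5.000e-02  4.000e-02  0.000e+00]
(array([ 0.5571, -0.0581,  0.072 ]), np.float64(0.0003), [201, 179, 169, 120, 12166])
```

Request:
play_rows:
  rows:
    - [[0.0005, 0, 0, 0, 0, 0, 0], [0.001, 0, 0, 0, 0, 0, 0], [0.001, 0, 0, 0, 0, 0, 0]]

```text
time_s: 21.6
position: [0.5622, -0.0626, 0.0389]
tcp_rot: [[-0.0, -0.965, -0.262], [0.0, -0.262, 0.965], [-1.0, 0.0, 0.0]]
force: [0.7, 0.3, 0.5]
opening: 0.005
```

```bash
python3 st.py 1 | tail -2 | head -1
```

```text
21.65 [-0.000e+00 -4.273e+01 -1.084e+01 -5.000e-02  4.000e-02  0.000e+00]
```

Request:
play_rows:
  rows:
    - [[0.0005, 0, 0, 0, 0, 0, 0], [0.001, 0, 0, 0, 0, 0, 0], [0.001, 0, 0, 0, 0, 0, 0]]

```text
time_s: 21.95
position: [0.5622, -0.0626, 0.0379]
tcp_rot: [[-0.0, -0.965, -0.262], [-0.0, -0.262, 0.965], [-1.0, 0.0, 0.0]]
force: [-0.9, 0.2, -0.6]
opening: 0.003
```

```bash
python3 st.py 1 | tail -2 | head -1
```

```text
22.0 [-0.000e+00 -4.275e+01 -1.080e+01 -5.000e-02  4.000e-02  0.000e+00]
```

Request:
play_rows:
  rows:
    - [[0.0005, 0, 0, 0, 0, 0, 0], [0.001, 0, 0, 0, 0, 0, 0], [0.001, 0, 0, 0, 0, 0, 0]]

```text
time_s: 22.3
position: [0.5622, -0.0626, 0.0369]
tcp_rot: [[-0.0, -0.965, -0.262], [0.0, -0.262, 0.965], [-1.0, 0.0, 0.0]]
force: [-0.4, -0.9, 0.6]
opening: 0.005
```

```bash
python3 st.py 1 | tail -2 | head -1; python3 fitz.py | tail -1
```

```text
22.35 [-0.000e+00 -4.277e+01 -1.075e+01 -5.000e-02  4.000e-02  0.000e+00]
(array([ 0.557 , -0.0582,  0.0723]), np.float64(0.00031), [200, 180, 172, 119, 12134])
```

Request:
play_rows:
  rows:
    - [[0.0005, 0, 0, 0, 0, 0, 0], [0.001, 0, 0, 0, 0, 0, 0], [0.001, 0, 0, 0, 0, 0, 0]]

```text
time_s: 22.7
position: [0.5624, -0.0627, 0.0363]
tcp_rot: [[0.0, -0.965, -0.262], [-0.0, -0.262, 0.965], [-1.0, -0.0, -0.0]]
force: [0.3, -1.5, 2.9]
opening: 0.006
```

```bash
python3 st.py 1 | tail -2 | head -1
```

```text
22.75 [-2.000e-02 -4.091e+01 -1.045e+01 -3.000e-02 -1.400e-01  0.000e+00]
```

Request:
play_rows:
  rows:
    - [[0.0005, 0, 0, 0, 0, 0, 0], [0.0005, 0, 0, 0, 0, 0, 0]]

```text
time_s: 22.95
position: [0.5624, -0.0626, 0.0357]
tcp_rot: [[0.0, -0.965, -0.262], [-0.0, -0.262, 0.965], [-1.0, -0.0, -0.0]]
force: [-0.8, 0.4, 5.7]
opening: 0.001
```

```bash
python3 st.py 1 | tail -2 | head -1
```

```text
23.0 [-1.000e-02 -4.035e+01 -1.025e+01 -2.000e-02 -1.700e-01  0.000e+00]
```

Request:
play_rows:
  rows:
    - [[0.0005, 0, 0, 0, 0, 0, 0], [0.0005, 0, 0, 0, 0, 0, 0]]

```text
time_s: 23.2
position: [0.5624, -0.0627, 0.0352]
tcp_rot: [[0.0, -0.965, -0.262], [-0.0, -0.262, 0.965], [-1.0, -0.0, -0.0]]
force: [-1.9, 0.2, 7.1]
opening: 0.003
```

```bash
python3 st.py 1 | tail -2 | head -1; python3 fitz.py | tail -1
```

```text
23.25 [-1.000e-02 -3.984e+01 -1.013e+01 -2.000e-02 -2.100e-01  0.000e+00]
(array([ 0.5572, -0.0582,  0.071 ]), np.float64(0.00031), [200, 180, 172, 119, 12161])
```

Request:
play_rows:
  rows:
    - [[-0.0008, 0, 0, 0, 0, 0, 0], [-0.0008, 0, 0, 0, 0, 0, 0]]

```text
time_s: 23.5
position: [0.5624, -0.0627, 0.0359]
tcp_rot: [[0.0, -0.965, -0.262], [-0.0, -0.262, 0.965], [-1.0, -0.0, -0.0]]
force: [-0.1, 0.8, 5.5]
opening: 0.008
```

```bash
python3 st.py 1 | tail -2 | head -1; cat > rec.py <<'E'
from circ import *
from fitz import fitz
c=cap('wrist','w9.png'); im=c['pixels']; hsv=cv2.cvtColor(im,cv2.COLOR_RGB2HSV)
p=proj(c,[[.505,.0456,.052]])[0]; print(p, hsv[int(p[1]),380:560:4,2].tolist())
for th in (120,128,136):
    m=((hsv[...,1]<60)&(hsv[...,2]>th)).astype(np.uint8)
    m=cv2.morphologyEx(m,cv2.MORPH_CLOSE,np.ones((5,5)))
    N,l,st,ce=cv2.connectedComponentsWithStats(m); 
    for i in range(1,N):
        if st[i,4]>4000 and st[i,0]<p[0]<st[i,0]+st[i,2] and st[i,1]<p[1]<st[i,1]+st[i,3] and st[i,4]<30000: print(th,st[i].tolist(),edgefit(c,l==i,.052))
print(fitz(c,225))
E
python3 rec.py
```

```text
23.55 [ 2.000e-02 -4.054e+01 -1.019e+01 -3.000e-02 -1.000e-01  0.000e+00]
[484.48415714 209.5562534 ] [92, 92, 91, 92, 91, 91, 81, 169, 167, 163, 121, 164, 162, 159, 156, 154, 164, 167, 165, 164, 165, 176, 235, 234, 230, 215, 172, 206, 225, 233, 236, 233, 233, 236, 236, 236, 238, 230, 231, 233, 236, 235, 235, 236, 237]
(array([ 0.5572, -0.0583,  0.0716]), np.float64(0.00027), [200, 180, 172, 119, 12154])
```

View pics/w9.png

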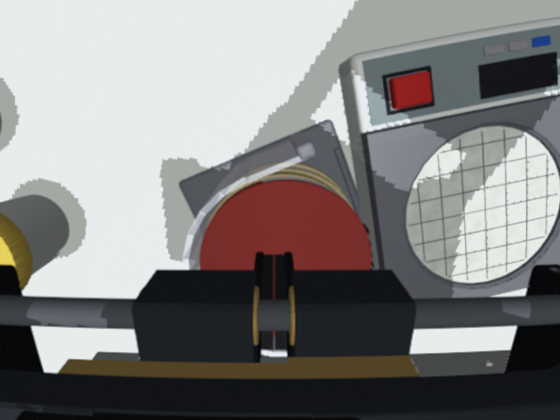

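```bash
cat > rec2.py <<'E'
from h import *
from scipy.optimize import least_squares
def recfit(c,c0=(.505,.0456),z=.052,r0=None,th=125):
    v=cv2.cvtColor(c['pixels'],cv2.COLOR_RGB2HSV)[...,2].astype(float); v=cv2.GaussianBlur(v,(0,0),.7)
    pts=[]
    for a in np.radians(np.arange(0,360,4)):
        rr=np.arange(.056,.036,-.00025)
        P=np.c_[c0[0]+rr*np.cos(a),c0[1]+rr*np.sin(a),np.full(len(rr),z)]
        q=proj(c,P)
        if (q[:,0].max()>556)or(q[:,0].min()<3)or(q[:,1].max()>265 )or q[:,1].min()<3: continue
        s=cv2.remap(v.astype(np.float32),q[:,0].astype(np.float32),q[:,1].astype(np.float32),cv2.INTER_LINEAR).ravel()
        w=np.nonzero(s[:-1]<th)[0]
        k=np.nonzero((s[:-1]<th)&(s[1:]>=th))[0]
        if len(k)==0: continue
        k=k[0]; pts.append(q[k])
    pts=np.array(pts)
    def f(x): 
        w=atz(c,pts,z)[:,:2]; return np.hypot(*(w-x[:2]).T)-x[2]
    s=least_squares(f,[*c0,.047],loss='soft_l1',f_scale=.0005)
    return s.x.round(4),len(pts),np.std(f(s.x)).round(5)
if __name__=='__main__':
    from fitz import fitz
    c=cap('wrist'); 
    for th in (115,130,145): print(recfit(c,th=th),recfit(c,c0=(.502,.047),th=th))
    print(fitz(c,225))
E
python3 rec2.py
```

```text
(array([0.5048, 0.046 , 0.0467]), 37, np.float64(0.00197)) (array([0.5048, 0.0462, 0.0467]), 36, np.float64(0.00198))
(array([0.5048, 0.046 , 0.0465]), 42, np.float64(0.00171)) (array([0.5048, 0.0461, 0.0465]), 41, np.float64(0.00176))
(array([0.5047, 0.046 , 0.0462]), 45, np.float64(0.0004)) (array([0.5047, 0.0461, 0.0462]), 45, np.float64(0.0004))
(array([ 0.5572, -0.0583,  0.0716]), np.float64(0.00028), [200, 180, 172, 119, 12155])
```

Request:
play_rows:
  rows:
    - [[-0.0002, 0.0002, 0.001, 0, 0, 0, 0], [-0.0002, 0.0006, 0.003, 0, 0, 0, 0], [-0.0002, 0.0014, 0.0069, 0, 0, 0, 0], [-0.0002, 0.0022, 0.0108, 0, 0, 0, 0], [-0.0002, 0.003, 0.0147, 0, 0, 0, 0], [-0.0002, 0.0038, 0.0186, 0, 0, 0, 0], [-0.0002, 0.004, 0.0196, 0, 0, 0, 0], [-0.0002, 0.004, 0.0196, 0, 0, 0, 0]]

```text
time_s: 24.45
position: [0.5528, -0.0443, 0.0359]
tcp_rot: [[-0.001, -0.965, -0.262], [0.0, -0.262, 0.965], [-1.0, 0.001, 0.001]]
force: [0.7, 0.2, 4.6]
opening: 0.004
```

```bash
python3 st.py 1 | sed -n 1,3p; cat > look.py <<'E'
from h import *
import sys
from fitz import fitz
c=cap('wrist',sys.argv[1]+'.png'); 
try: print(fitz(c,int(sys.argv[2]) if len(sys.argv)>2 else 240))
except Exception as e: print(e)
E
python3 look.py w10 225
```

```text
[[0.5528, -0.0443, 0.0359], [0.5528, -0.0443, 0.0359]]
[[0.71, 0.23, 4.57], [-0.15, -1.71, 4.15]] mean [ 0.28 -0.74  4.36]
24.5 [ 8.000e-02 -3.972e+01 -9.510e+00 -5.000e-02  5.000e-02  1.000e-02]
(array([ 0.5483, -0.0416,  0.0709]), np.float64(0.0003), [197, 180, 171, 119, 12083])
```

View pics/w10.png

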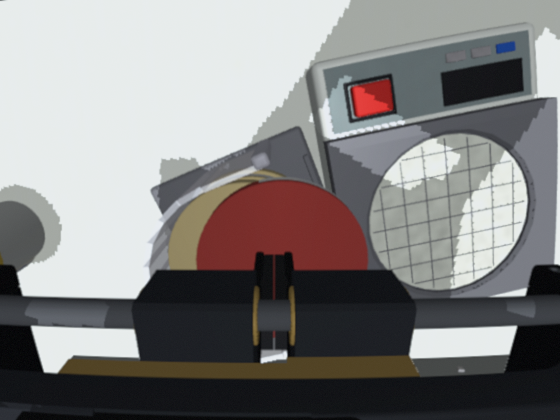

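Request:
play_rows:
  rows:
    - [[-0.0003, 0.0002, 0.001, 0, 0, 0, 0], [-0.0004, 0.0006, 0.003, 0, 0, 0, 0], [-0.0004, 0.0014, 0.0069, 0, 0, 0, 0], [-0.0004, 0.0022, 0.0108, 0, 0, 0, 0], [-0.0004, 0.003, 0.0147, 0, 0, 0, 0], [-0.0004, 0.0038, 0.0186, 0, 0, 0, 0], [-0.0004, 0.0046, 0.0225, 0, 0, 0, 0], [-0.0004, 0.005, 0.0245, 0, 0, 0, 0], [-0.0004, 0.005, 0.0245, 0, 0, 0, 0]]

```text
time_s: 25.45
position: [0.5414, -0.0218, 0.0362]
tcp_rot: [[-0.001, -0.965, -0.262], [0.0, -0.262, 0.965], [-1.0, 0.001, 0.001]]
force: [0.3, -0.5, 3.3]
opening: 0.006
```

```bash
python3 st.py 1 | sed -n 1,3p; python3 look.py w11 225
```

```text
[[0.5414, -0.0218, 0.0362], [0.5415, -0.022, 0.0362]]
[[0.3, -0.47, 3.29], [-0.04, -0.56, 3.54]] mean [ 0.13 -0.51  3.41]
25.5 [ 5.00e-01 -3.98e+01 -9.46e+00  1.20e-01  3.00e-02 -0.00e+00]
(array([ 0.5414, -0.0323,  0.0701]), np.float64(0.00023), [169, 182, 171, 117, 11812])
```

View pics/w11.png

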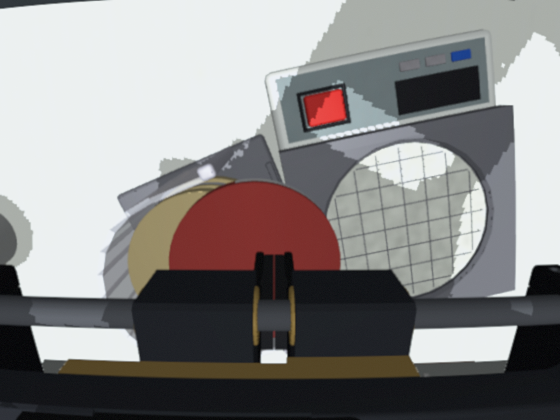

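```bash
cat > fit2.py <<'E'
from h import *
from fitz import redmask
from scipy.optimize import least_squares
def outline(c,m,maxrow):
    k=max(cv2.findContours(m.astype(np.uint8),cv2.RETR_EXTERNAL,cv2.CHAIN_APPROX_NONE)[0],key=cv2.contourArea).reshape(-1,2)
    return k[k[:,1]<maxrow]
def fitc(c,pts,z,r=.044):
    w=atz(c,pts,z)[:,:2]
    s=least_squares(lambda q:np.hypot(*(w-q).T)-r,w.mean(0),loss='soft_l1',f_scale=.0005); return s.x.round(4),np.std(s.fun).round(5)
def tan(c,maxrow=265):
    hsv=cv2.cvtColor(c['pixels'],cv2.COLOR_RGB2HSV)
    m=(hsv[...,0]>15)&(hsv[...,0]<30)&(hsv[...,1]>60)&(hsv[...,2]>80)
    m=cv2.morphologyEx(m.astype(np.uint8),cv2.MORPH_OPEN,np.ones((3,3)))
    N,l,st,ce=cv2.connectedComponentsWithStats(m); i=1+st[1:,4].argmax(); return l==i,st[i]
if __name__=='__main__':
    c=cap('wrist'); m,st=redmask(c)
    for z in (.070,.0725): print('red',z,fitc(c,outline(c,m,240),z))
    t,st=tan(c); print('tan',st.tolist())
    # left outer boundary of tan
    pts=np.array([(np.nonzero(t[y])[0].min(),y) for y in range(st[1]+8,min(st[1]+st[3],262)) if t[y].any()])
    for z in (.057,.058): print('tan',z,fitc(c,pts,z))
E
python3 fit2.py; python3 - <<'E'
import cv2
a=cv2.imread('pics/w11.png')[130:300,90:360]
cv2.imwrite('pics/w11c.png',cv2.resize(a,None,fx=2.9,fy=3.3,interpolation=cv2.INTER_CUBIC))
E
```

```text
red 0.07 (array([ 0.5419, -0.0324]), np.float64(0.00025))
red 0.0725 (array([ 0.5415, -0.0323]), np.float64(0.00032))
tan [61, 356, 357, 22, 5497]Traceback (most recent call last):
  File "fit2.py", line 21, in <module>
    for z in (.057,.058): print('tan',z,fitc(c,pts,z))
                                        ~~~~^^^^^^^^^
  File "fit2.py", line 8, in fitc
    w=atz(c,pts,z)[:,:2]
      ~~~^^^^^^^^^
  File "h.py", line 18, in atz
    o,d=ray(c,px); return o+d*((z-o[2])/d[:,2])[:,None]
        ~~~^^^^^^
  File "h.py", line 14, in ray
    u=cv2.undistortPointsIter(np.array(px,float).reshape(-1,1,2),K,np.array([k,0,0,0,0.]),None,None,(3,50,1e-9)).reshape(-1,2)
      ~~~~~~~~~~~~~~~~~~~~~~~^^^^^^^^^^^^^^^^^^^^^^^^^^^^^^^^^^^^^^^^^^^^^^^^^^^^^^^^^^^^^^^^^^^^^^^^^^^^^^^^^^^
cv2.error: OpenCV(4.12.0) /io/opencv/modules/calib3d/src/undistort.dispatch.cpp:347: error: (-215:Assertion failed) CV_IS_MAT(_src) && CV_IS_MAT(_dst) && (_src->rows == 1 || _src->cols == 1) && (_dst->rows == 1 || _dst->cols == 1) && _src->cols + _src->rows - 1 == _dst->rows + _dst->cols - 1 && (CV_MAT_TYPE(_src->type) == CV_32FC2 || CV_MAT_TYPE(_src->type) == CV_64FC2) && (CV_MAT_TYPE(_dst->type) == CV_32FC2 || CV_MAT_TYPE(_dst->type) == CV_64FC2) in function 'cvUndistortPointsInternal'
```

View pics/w11c.png

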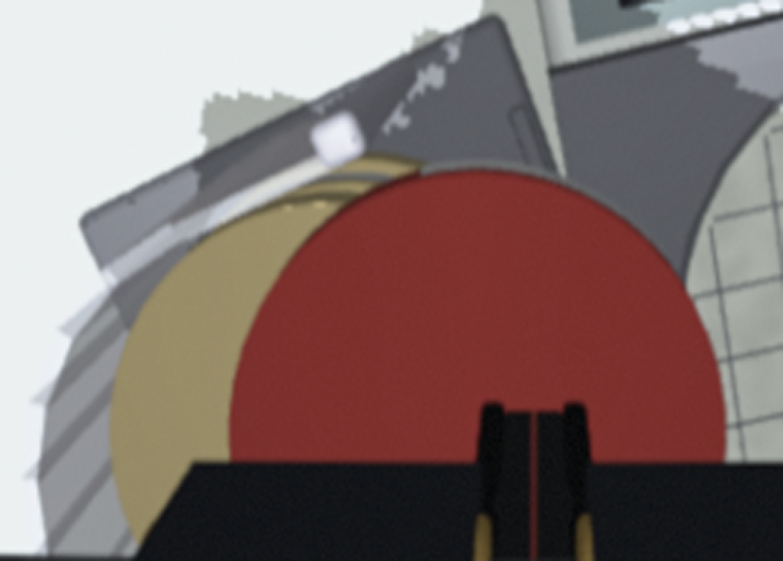

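```bash
python3 - <<'E'
from h import *
from fit2 import *
c=cap('wrist'); im=c['pixels'][:,:,::-1].copy()
hsv=cv2.cvtColor(c['pixels'],cv2.COLOR_RGB2HSV)
m=(hsv[...,0]>15)&(hsv[...,0]<32)&(hsv[...,1]>60)&(hsv[...,2]>80); m[265:]=0
m=cv2.morphologyEx(m.astype(np.uint8),cv2.MORPH_OPEN,np.ones((3,3)))
N,l,st,ce=cv2.connectedComponentsWithStats(m); i=1+st[1:,4].argmax(); t=l==i; st=st[i]; print(st.tolist())
pts=np.array([(np.nonzero(t[y])[0].min()-.5,y) for y in range(st[1]+12,min(st[1]+st[3],262)) if t[y].any()])
for z in (.056,.0575): print('tan',z,fitc(c,pts,z))
a=np.radians(np.arange(0,360,3))
for cx,cy,z in [(.5572,-.0583,.058)]:
    q=proj(c,np.c_[cx+.044*np.cos(a),cy+.044*np.sin(a),np.full(len(a),z)])
    for p in q: cv2.circle(im,(int(round(p[0])),int(round(p[1]))),0,(255,0,0),-1)
cv2.imwrite('pics/w12.png',cv2.resize(im[130:300,90:360],None,fx=2.9,fy=3.3,interpolation=cv2.INTER_NEAREST))
E
```

```text
[129, 185, 88, 80, 2922]
tan 0.056 (array([ 0.5578, -0.0584]), np.float64(0.00021))
tan 0.0575 (array([ 0.5571, -0.058 ]), np.float64(0.0002))
```

View pics/w12.png

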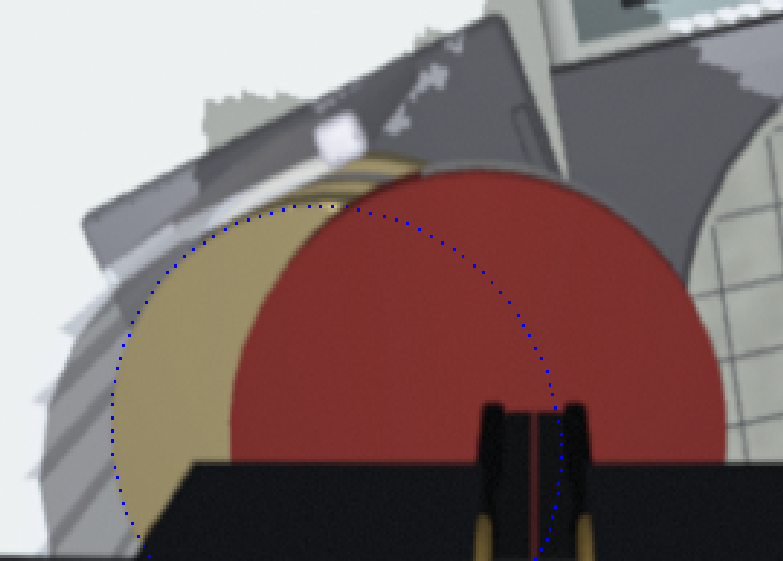

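Request:
play_rows:
  rows:
    - [[-0.004, 0, 0, 0, 0, 0, 0], [-0.005, 0.0005, -0.009, 0, 0, 0, 0], [-0.005, 0.001, -0.0189, 0, 0, 0, 0], [-0.005, 0.001, -0.0189, 0, 0, 0, 0], [-0.003, 0.001, -0.0189, 0, 0, 0, 0], [-0.001, 0.001, -0.0189, 0, 0, 0, 0], [-0.001, 0.001, -0.0189, 0, 0, 0, 0], [0, 0.001, -0.0189, 0, 0, 0, 0], [0.0004, 0.001, -0.0189, 0, 0, 0, 0], [0.0004, 0.001, -0.0189, 0, 0, 0, 0]]

```text
time_s: 26.65
position: [0.5459, -0.0406, 0.0362]
tcp_rot: [[-0.0, -0.965, -0.262], [0.0, -0.262, 0.965], [-1.0, 0.0, 0.0]]
force: [-0.4, 0.3, 3.8]
opening: 0.002
```

```bash
python3 st.py 1 | sed -n 1,3p; python3 - <<'E'
from fit2 import *
c=cap('wrist','w13.png'); m,st=redmask(c)
print('red',fitc(c,outline(c,m,245),.0725))
E
```

```text
[[0.5459, -0.0406, 0.0362], [0.5458, -0.0406, 0.0362]]
[[-0.38, 0.32, 3.8], [-1.44, 1.38, 4.5]] mean [-0.91  0.85  4.15]
26.7 [ -0.37 -39.72 -10.27  -0.14  -0.33  -0.  ]
red (array([ 0.5428, -0.0347]), np.float64(0.00042))
```

Request:
play_rows:
  rows:
    - [[0.0002, 0.0002, 0.001, 0, 0, 0, 0], [0.0003, 0.0005, 0.003, 0, 0, 0, 0], [0.0003, 0.0009, 0.005, 0, 0, 0, 0], [0.0003, 0.0012, 0.007, 0, 0, 0, 0], [0.0003, 0.0016, 0.009, 0, 0, 0, 0], [0.0003, 0.0019, 0.011, 0, 0, 0, 0], [0.0003, 0.0023, 0.013, 0, 0, 0, 0], [0.0003, 0.0026, 0.015, 0, 0, 0, 0]]

```text
time_s: 27.55
position: [0.5396, -0.027, 0.0357]
tcp_rot: [[0.0, -0.965, -0.262], [-0.0, -0.262, 0.965], [-1.0, -0.0, -0.0]]
force: [0.0, -2.0, 5.3]
opening: 0.008
```

```bash
python3 st.py 1 | sed -n 1,3p; python3 - <<'E'
from fit2 import *
c=cap('wrist','w14.png'); m,st=redmask(c)
print('red',fitc(c,outline(c,m,245),.0725))
E
```

```text
[[0.5396, -0.027, 0.0357], [0.5393, -0.0266, 0.0357]]
[[0.01, -1.98, 5.29], [0.12, -2.12, 5.12]] mean [ 0.07 -2.05  5.21]
27.6 [ 4.900e-01 -3.805e+01 -8.700e+00  1.800e-01  2.600e-01 -1.000e-02]
red (array([ 0.5369, -0.0259]), np.float64(0.00043))
```

View pics/w14.png

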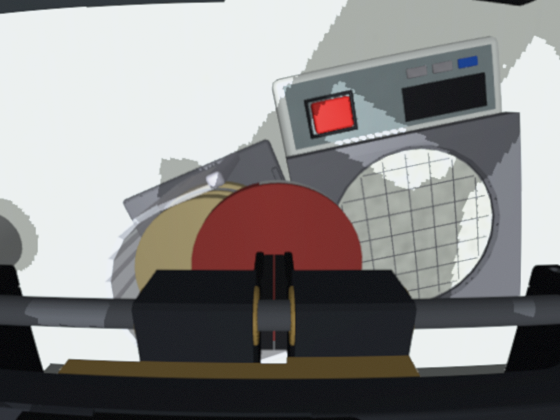

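```bash
python3 - <<'E'
from h import *
c=cap('wrist')
def ang(a,b,z):
    P=atz(c,[a,b],z); d=P[1]-P[0]; return np.degrees(np.arctan2(d[1],d[0])).round(1),P[:,:2].round(4).tolist()
print('foot',ang((123,203),(270,141),.01))
print('console',ang((273,85),(495,38),.044))
print('stagefront',ang((288,157),(520,113),.056))
print('wall',ang((140,232),(215,182),.082))
# wall end
print(atz(c,[[217,181]],.082))
E
python3 - <<'E'
import cv2
a=cv2.imread('pics/w14.png')[130:300,90:360]
cv2.imwrite('pics/w14c.png',cv2.resize(a,None,fx=2.9,fy=3.3,interpolation=cv2.INTER_CUBIC))
E
```

```text
foot (np.float64(127.3), [[0.5472, -0.1307], [0.4816, -0.0446]])
console (np.float64(117.8), [[0.4501, -0.0511], [0.3944, 0.0544]])
stagefront (np.float64(116.5), [[0.4829, -0.0343], [0.428, 0.0758]])
wall (np.float64(138.1), [[0.5318, -0.0943], [0.4991, -0.0649]])
[[ 0.49839485 -0.06409685  0.082     ]]
```

View pics/w14c.png

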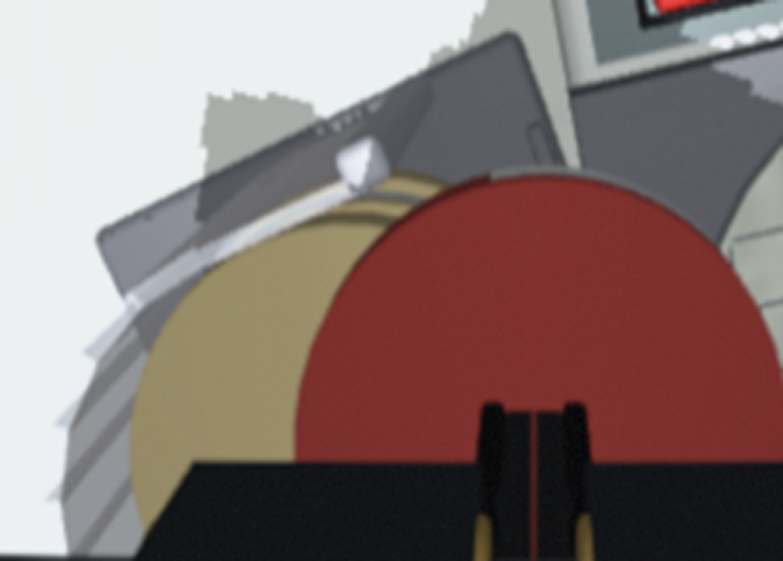

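Request:
play_rows:
  rows:
    - [[-0.0001, 0.0004, 0.001, 0, 0, 0, 0], [-0.0001, 0.0012, 0.0029, 0, 0, 0, 0], [-0.0001, 0.002, 0.0048, 0, 0, 0, 0], [-0.0001, 0.0028, 0.0067, 0, 0, 0, 0], [-0.0001, 0.0036, 0.0086, 0, 0, 0, 0], [-0.0001, 0.0044, 0.0105, 0, 0, 0, 0], [-0.0001, 0.0048, 0.0115, 0, 0, 0, 0]]

```text
time_s: 28.4
position: [0.5317, -0.017, 0.0358]
tcp_rot: [[-0.0, -0.965, -0.262], [0.0, -0.262, 0.965], [-1.0, 0.0, 0.0]]
force: [0.8, -0.6, 5.6]
opening: 0.007
```

```bash
python3 st.py 1 | sed -n 1,3p; cat > red.py <<'E'
from fit2 import *
import sys
c=cap('wrist',sys.argv[1]); m,st=redmask(c); z=float(sys.argv[2]) if len(sys.argv)>2 else .0725
q=fitc(c,outline(c,m,245),z); print('red',q)
r=q[0]-[.5571,-.058]; hy=np.array([-.605,.795]);hx=np.array([.795,.605]); print('holder xy',(r@hx).round(4),(r@hy).round(4),'d',np.hypot(*r).round(4),'to recess',(np.array([.5047,.046])-q[0]).round(4), 'tcp-dish',(np.array(read_state()['position'])[:2]-q[0]).round(4))
E
python3 red.py w15.png
```

```text
[[0.5317, -0.017, 0.0358], [0.5316, -0.0169, 0.0357]]
[[0.85, -0.58, 5.56], [0.43, -0.74, 4.62]] mean [ 0.64 -0.66  5.09]
28.45 [  0.23 -37.73  -8.29   0.05   0.3    0.  ]
red (array([ 0.5292, -0.0162]), np.float64(0.00042))
holder xy 0.0031 0.0501 d 0.0503 to recess [-0.0245  0.0622] tcp-dish [ 0.0024 -0.0008]
```

Request:
play_rows:
  rows:
    - [[0, 0.0001, 0.001, 0, 0, 0, 0], [0, 0.0003, 0.003, 0, 0, 0, 0], [0, 0.0005, 0.005, 0, 0, 0, 0], [0, 0.0008, 0.007, 0, 0, 0, 0], [0.0001, 0.001, 0.009, 0, 0, 0, 0], [0.0002, 0.0012, 0.011, 0, 0, 0, 0], [0.0002, 0.0013, 0.012, 0, 0, 0, 0]]

```text
time_s: 29.2
position: [0.5272, -0.0057, 0.0354]
tcp_rot: [[-0.001, -0.965, -0.262], [0.0, -0.262, 0.965], [-1.0, 0.0, 0.0]]
force: [0.4, -1.5, 3.7]
opening: 0.006
```

```bash
python3 st.py 1 | sed -n 1,3p; python3 red.py w16.png .072
```

```text
[[0.5272, -0.0057, 0.0354], [0.5272, -0.0056, 0.0354]]
[[0.45, -1.5, 3.72], [-0.24, 0.05, 3.01]] mean [ 0.1  -0.73  3.37]
29.25 [ 1.100e-01 -3.842e+01 -8.660e+00  1.000e-02  1.700e-01  0.000e+00]
red (array([ 0.5249, -0.0049]), np.float64(0.00042))
holder xy 0.0065 0.0617 d 0.0621 to recess [-0.0202  0.0509] tcp-dish [ 0.0023 -0.0008]
```

Request:
play_rows:
  rows:
    - [[0.0001, 0.0001, 0.001, 0, 0, 0, 0], [0.0001, 0.0003, 0.003, 0, 0, 0, 0], [0.0002, 0.0005, 0.005, 0, 0, 0, 0], [0.0003, 0.0008, 0.007, 0, 0, 0, 0], [0.0003, 0.001, 0.009, 0, 0, 0, 0], [0.0004, 0.0012, 0.011, 0, 0, 0, 0], [0.0004, 0.0013, 0.012, 0, 0, 0, 0]]

```text
time_s: 30.0
position: [0.523, 0.0055, 0.0351]
tcp_rot: [[-0.0, -0.965, -0.262], [0.0, -0.262, 0.965], [-1.0, 0.0, 0.0]]
force: [0.7, -0.9, 2.9]
opening: 0.007
```

```bash
python3 st.py 1 | sed -n 1,3p; python3 red.py w17.png .0715
```

```text
[[0.523, 0.0055, 0.0351], [0.5229, 0.0056, 0.0351]]
[[0.73, -0.86, 2.9], [0.12, -0.21, 2.87]] mean [ 0.43 -0.54  2.88]
30.05 [ 3.000e-02 -3.835e+01 -8.580e+00 -2.000e-02  1.700e-01  0.000e+00]
red (array([0.5206, 0.0063]), np.float64(0.00039))
holder xy 0.0099 0.0732 d 0.0739 to recess [-0.0159  0.0397] tcp-dish [ 0.0023 -0.0007]
```

Request:
play_rows:
  rows:
    - [[0.0001, 0.0001, 0.001, 0, 0, 0, 0], [0.0001, 0.0003, 0.003, 0, 0, 0, 0], [0.0002, 0.0005, 0.005, 0, 0, 0, 0], [0.0003, 0.0008, 0.007, 0, 0, 0, 0], [0.0004, 0.001, 0.009, 0, 0, 0, 0], [0.0005, 0.0012, 0.011, 0, 0, 0, 0], [0.0005, 0.0013, 0.012, 0, 0, 0, 0]]

```text
time_s: 30.8
position: [0.5181, 0.0169, 0.0344]
tcp_rot: [[-0.001, -0.965, -0.262], [0.0, -0.262, 0.965], [-1.0, 0.001, 0.001]]
force: [0.5, -0.2, 1.9]
opening: 0.009
```

```bash
python3 st.py 1 | sed -n 1,3p; python3 red.py w18.png .0713
```

```text
[[0.5181, 0.0169, 0.0344], [0.5181, 0.017, 0.0344]]
[[0.49, -0.18, 1.9], [-0.51, -1.14, 3.03]] mean [-0.01 -0.66  2.46]
30.85 [-3.000e-02 -3.837e+01 -8.680e+00 -3.000e-02  5.000e-02  1.000e-02]
red (array([0.5164, 0.017 ]), np.float64(0.00039))
holder xy 0.013 0.0842 d 0.0853 to recess [-0.0117  0.029 ] tcp-dish [ 0.0017 -0.0001]
```

View pics/w18.png

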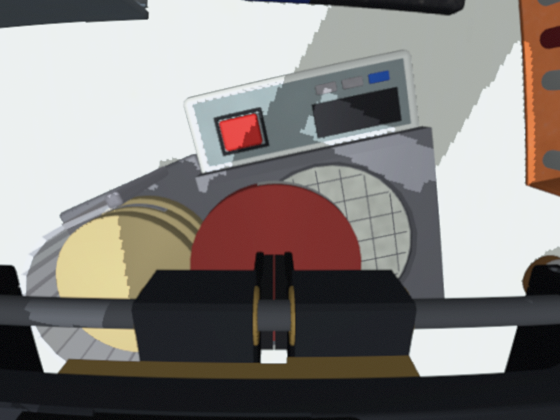

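Request:
play_rows:
  rows:
    - [[0.0001, 0.0001, 0.001, 0, 0, 0, 0], [0.0002, 0.0003, 0.003, 0, 0, 0, 0], [0.0003, 0.0005, 0.005, 0, 0, 0, 0], [0.0004, 0.0008, 0.007, 0, 0, 0, 0], [0.0004, 0.001, 0.009, 0, 0, 0, 0], [0.0004, 0.0011, 0.01, 0, 0, 0, 0]]

```text
time_s: 31.5
position: [0.5148, 0.0261, 0.0342]
tcp_rot: [[-0.0, -0.965, -0.262], [0.0, -0.262, 0.965], [-1.0, 0.0, 0.0]]
force: [0.2, 0.4, 2.5]
opening: 0.006
```

```bash
python3 st.py 1 | sed -n 1,3p; python3 red.py w19.png .071
```

```text
[[0.5148, 0.0261, 0.0342], [0.5148, 0.0262, 0.0342]]
[[0.18, 0.45, 2.46], [-0.14, 0.5, 2.64]] mean [0.02 0.47 2.55]
31.55 [-0.000e+00 -3.811e+01 -8.560e+00  0.000e+00  8.000e-02  1.000e-02]
red (array([0.5129, 0.0261]), np.float64(0.00041))
holder xy 0.0157 0.0936 d 0.095 to recess [-0.0082  0.0199] tcp-dish [0.0019 0.    ]
```

Request:
play_rows:
  rows:
    - [[0, 0.0001, 0.001, 0, 0, 0, 0], [0.0001, 0.0003, 0.003, 0, 0, 0, 0], [0.0002, 0.0005, 0.005, 0, 0, 0, 0], [0.0002, 0.0008, 0.007, 0, 0, 0, 0], [0.0003, 0.001, 0.009, 0, 0, 0, 0], [0.0003, 0.0011, 0.01, 0, 0, 0, 0]]

```text
time_s: 32.2
position: [0.5109, 0.0356, 0.0337]
tcp_rot: [[-0.001, -0.965, -0.262], [0.0, -0.262, 0.965], [-1.0, 0.001, 0.0]]
force: [-0.3, 0.2, 0.3]
opening: 0.005
```

```bash
python3 st.py 1 | sed -n 1,3p; python3 red.py w20.png .071
```

```text
[[0.5109, 0.0356, 0.0337], [0.5109, 0.0356, 0.0337]]
[[-0.32, 0.19, 0.3], [-0.12, -0.25, 0.53]] mean [-0.22 -0.03  0.42]
32.25 [-1.500e-01 -3.914e+01 -8.900e+00 -5.000e-02  3.000e-02  0.000e+00]
red (array([0.5094, 0.0343]), np.float64(0.00045))
holder xy 0.0179 0.1022 d 0.1039 to recess [-0.0047  0.0117] tcp-dish [0.0016 0.0012]
```

View pics/w20.png

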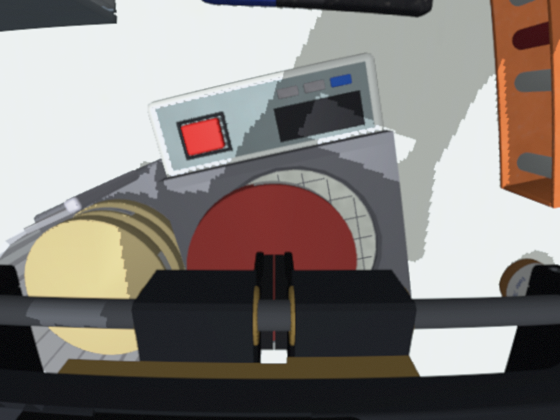

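Request:
play_rows:
  rows:
    - [[0.0005, 0, 0, 0, 0, 0, 0], [0.001, 0, 0, 0, 0, 0, 0], [0.001, 0, 0, 0, 0, 0, 0]]

```text
time_s: 32.6
position: [0.5113, 0.0352, 0.0332]
tcp_rot: [[-0.0, -0.965, -0.261], [0.0, -0.261, 0.965], [-1.0, 0.0, 0.0]]
force: [-0.1, 0.5, 3.8]
opening: 0.003
```

```bash
python3 st.py 1 | sed -n 1,3p
```

```text
[[0.5113, 0.0352, 0.0332], [0.5113, 0.0352, 0.0332]]
[[-0.06, 0.54, 3.82], [-2.11, 0.03, 2.86]] mean [-1.08  0.29  3.34]
32.65 [ -0.18 -37.46  -8.85  -0.06  -0.24  -0.  ]
```

Request:
play_rows:
  rows:
    - [[0.0003, 0, 0, 0, 0, 0, 0], [0.0005, 0, 0, 0, 0, 0, 0]]

```text
time_s: 32.85
position: [0.5114, 0.0352, 0.0329]
tcp_rot: [[0.0, -0.965, -0.261], [0.0, -0.261, 0.965], [-1.0, -0.0, 0.0]]
force: [-1.7, 0.4, 7.3]
opening: 0.006
```

```bash
python3 st.py 1 | sed -n 1,3p
```

```text
[[0.5114, 0.0352, 0.0329], [0.5114, 0.0352, 0.033]]
[[-1.75, 0.44, 7.27], [-1.6, 0.53, 7.12]] mean [-1.68  0.48  7.19]
32.9 [-3.60e-01 -3.57e+01 -8.69e+00 -9.00e-02 -4.40e-01 -1.00e-02]
```

Request:
play_rows:
  rows:
    - [[-0.0004, 0.0001, 0.001, 0, 0, 0, 0], [-0.0004, 0.0002, 0.002, 0, 0, 0, 0], [-0.0004, 0.0004, 0.004, 0, 0, 0, 0], [-0.0004, 0.0006, 0.006, 0, 0, 0, 0], [-0.0004, 0.0006, 0.006, 0, 0, 0, 0]]

```text
time_s: 33.4
position: [0.5091, 0.0412, 0.0327]
tcp_rot: [[-0.0, -0.965, -0.262], [0.0, -0.262, 0.965], [-1.0, 0.0, 0.0]]
force: [-0.1, 0.1, 2.3]
opening: 0.004
```

```bash
python3 st.py 1 | sed -n 1,3p; python3 red.py w21.png .069
```

```text
[[0.5091, 0.0412, 0.0327], [0.5091, 0.0412, 0.0327]]
[[-0.08, 0.12, 2.26], [0.1, 0.5, 2.29]] mean [0.01 0.31 2.28]
33.45 [-2.90e-01 -3.80e+01 -8.34e+00 -1.50e-01  5.00e-02  1.00e-02]
red (array([0.5074, 0.0402]), np.float64(0.00035))
holder xy 0.0199 0.1081 d 0.1101 to recess [-0.0027  0.0058] tcp-dish [0.0017 0.0009]
```

Request:
play_rows:
  rows:
    - [[0.0003, 0.0001, 0.001, 0, 0, 0, 0], [0.0006, 0.0002, 0.002, 0, 0, 0, 0], [0.0008, 0.0004, 0.004, 0, 0, 0, 0], [0.001, 0.0006, 0.006, 0, 0, 0, 0], [0.001, 0.0006, 0.006, 0, 0, 0, 0]]

```text
time_s: 34.0
position: [0.5061, 0.0469, 0.0314]
tcp_rot: [[-0.002, -0.965, -0.262], [0.0, -0.262, 0.965], [-1.0, 0.002, 0.001]]
force: [0.6, 0.3, 0.4]
opening: 0.004
```

```bash
python3 st.py 1 | sed -n 1,3p; python3 red.py w22.png .067; python3 -c "
import sys; sys.argv=['x']
from h import *
from fitz import fitz
c=cap('wrist'); print(fitz(c,240))"
```

```text
[[0.5061, 0.0469, 0.0314], [0.5064, 0.0468, 0.0315]]
[[0.59, 0.28, 0.43], [0.81, 0.46, 0.74]] mean [0.7  0.37 0.58]
34.05 [ 5.000e-02 -3.899e+01 -8.490e+00 -3.000e-02  7.000e-02  0.000e+00]
red (array([0.507 , 0.0432]), np.float64(0.00033))
holder xy 0.0214 0.1108 d 0.1129 to recess [-0.0023  0.0028] tcp-dish [-0.0004  0.0035]
(array([0.3864, 0.0142, 0.2308]), np.float64(0.0), [183, 186, 169, 113, 10997])
```

View pics/w22.png

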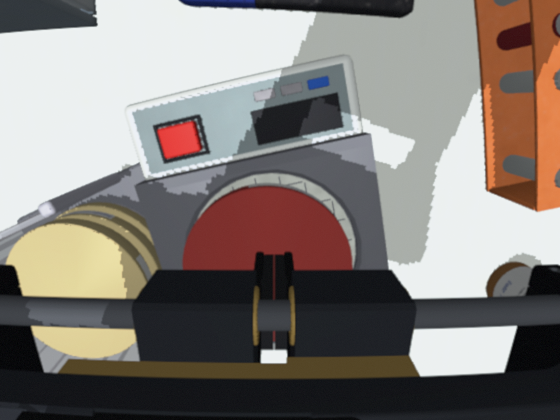

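Request:
play_rows:
  rows:
    - [[0.0005, 0, 0, 0, 0, 0, 0], [0.0005, 0, 0, 0, 0, 0, 0], [0.0005, 0, 0, 0, 0, 0, 0]]

```text
time_s: 34.45
position: [0.5071, 0.0464, 0.0313]
tcp_rot: [[-0.0, -0.965, -0.262], [0.0, -0.262, 0.965], [-1.0, 0.0, 0.0]]
force: [0.7, 0.3, -0.7]
opening: 0.002
```

```bash
python3 st.py 1 | sed -n 1,3p
```

```text
[[0.5071, 0.0464, 0.0313], [0.5071, 0.0464, 0.0313]]
[[0.71, 0.35, -0.7], [0.29, -0.83, -0.39]] mean [ 0.5  -0.24 -0.54]
34.5 [  0.   -38.95  -8.52  -0.04   0.06   0.  ]
```

Request:
play_rows:
  rows:
    - [[0.0003, 0, 0, 0, 0, 0, 0], [0.0005, 0, 0, 0, 0, 0, 0]]

```text
time_s: 34.7
position: [0.5071, 0.0465, 0.0308]
tcp_rot: [[-0.0, -0.965, -0.262], [-0.0, -0.262, 0.965], [-1.0, 0.0, -0.0]]
force: [0.7, 0.9, -0.1]
opening: 0.006
```

```bash
python3 st.py 1 | sed -n 1,3p;python3 red.py w23.png .067
```

```text
[[0.5071, 0.0465, 0.0308], [0.5071, 0.0465, 0.0308]]
[[0.75, 0.91, -0.09], [0.24, 0.6, -0.44]] mean [ 0.5   0.76 -0.26]
34.75 [ -0.   -39.04  -8.52  -0.04   0.05  -0.  ]
red (array([0.5071, 0.0432]), np.float64(0.00034))
holder xy 0.0215 0.1107 d 0.1129 to recess [-0.0024  0.0028] tcp-dish [-0.      0.0033]
```

Request:
play_rows:
  rows:
    - [[0.0003, 0, 0, 0, 0, 0, 0], [0.0005, 0, 0, 0, 0, 0, 0]]

```text
time_s: 35.0
position: [0.5071, 0.0465, 0.0304]
tcp_rot: [[0.0, -0.965, -0.262], [-0.0, -0.262, 0.965], [-1.0, -0.0, -0.0]]
force: [-1.1, -0.3, 1.9]
opening: 0.004
```

```bash
python3 st.py 1 | sed -n 1,3p
```

```text
[[0.5071, 0.0465, 0.0304], [0.5071, 0.0465, 0.0304]]
[[-1.07, -0.32, 1.94], [-0.36, -0.19, 0.7]] mean [-0.71 -0.26  1.32]
35.05 [-0.000e+00 -3.859e+01 -8.460e+00 -3.000e-02  0.000e+00 -0.000e+00]
```

Request:
play_rows:
  rows:
    - [[0.0002, 0, 0, 0, 0, 0, 0], [0.0004, 0, 0, 0, 0, 0, 0]]

```text
time_s: 35.25
position: [0.5072, 0.0465, 0.0304]
tcp_rot: [[0.0, -0.965, -0.262], [-0.0, -0.262, 0.965], [-1.0, -0.0, -0.0]]
force: [-0.0, 0.3, 6.7]
opening: -0.0
```

```bash
python3 st.py 1 | sed -n 1,3p;python3 red.py w24.png .067
```

```text
[[0.5072, 0.0465, 0.0304], [0.5071, 0.0465, 0.0304]]
[[-0.02, 0.34, 6.65], [-0.28, -0.11, 5.16]] mean [-0.15  0.11  5.91]
35.3 [-5.000e-02 -3.668e+01 -8.390e+00 -1.000e-02 -2.500e-01 -0.000e+00]
red (array([0.5071, 0.0432]), np.float64(0.00034))
holder xy 0.0215 0.1107 d 0.1129 to recess [-0.0024  0.0028] tcp-dish [0.0001 0.0033]
```

Request:
play_rows:
  rows:
    - [[-0.003, 0, 0, 0, 0, 0, 0], [-0.02, 0, 0, 0, 0, 0, 0], [-0.06, 0, 0, 0, 0, 0, 0], [-0.1, 0, 0, 0, 0, 0, 0], [-0.12, 0, 0, 0, 0, 0, 0], [-0.12, 0.016, -0.011, 4, 0, 0, 0], [-0.12, 0.032, -0.022, 9, 0, 0, 0], [-0.12, 0.049, -0.034, 14, 0, 0, 0], [-0.12, 0.0657, -0.0454, 18, 0, 0, 0], [-0.12, 0.0657, -0.0454, 18, 0, 0, 0], [-0.12, 0.0657, -0.0454, 18, 0, 0, 0]]

```text
time_s: 36.45
position: [0.4558, -0.0146, 0.1501]
tcp_rot: [[0.001, -0.999, 0.05], [0.0, 0.05, 0.999], [-1.0, -0.001, 0.0]]
force: [-0.6, -0.8, -0.5]
opening: 0.002
```

```bash
python3 st.py 1 | sed -n 1,3p; python3 - <<'E'
from h import *
c=cap('wrist','w25.png'); s=cap('scene','s25.png'); s=cap('top','t25.png')
hsv=cv2.cvtColor(c['pixels'],cv2.COLOR_RGB2HSV)
red=((hsv[...,0]<6)|(hsv[...,0]>172))&(hsv[...,1]>130)&(hsv[...,2]>50)
N,l,st,ce=cv2.connectedComponentsWithStats(red.astype(np.uint8))
for i in range(1,N):
    if st[i,4]>60: print(st[i].tolist(),ce[i].round(1),atz(c,[ce[i]],.051).round(4))
E
```

```text
[[0.4558, -0.0146, 0.1501], [0.4562, -0.0144, 0.15]]
[[-0.64, -0.77, -0.49], [0.38, -0.55, -0.55]] mean [-0.13 -0.66 -0.52]
36.5 [ -0.27 -31.48 -12.87  -0.06   0.09   0.  ]
[417, 11, 13, 14, 120] [422.4  18.3] [[0.3104 0.1114 0.051 ]]
[440, 65, 12, 13, 110] [445.2  71.7] [[0.3517 0.1324 0.051 ]]
[498, 84, 30, 22, 476] [511.5  95.3] [[0.3714 0.193  0.051 ]]
[551, 131, 9, 17, 120] [555.7 139.3] [[0.4097 0.2412 0.051 ]]
[257, 189, 27, 26, 421] [269.7 201.8] [[ 0.4556 -0.0177  0.051 ]]
[292, 212, 99, 59, 4850] [341.4 244.6] [[0.4999 0.0465 0.051 ]]
```

View pics/w25.png

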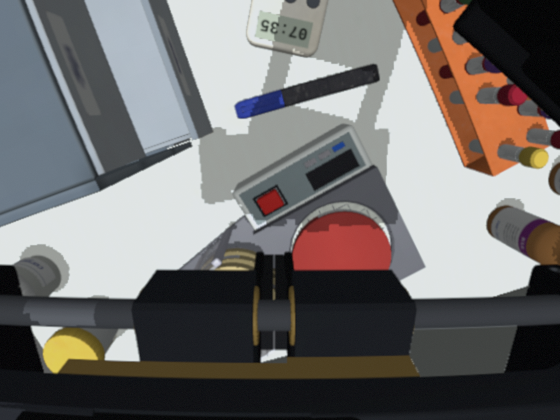

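View pics/s25.png

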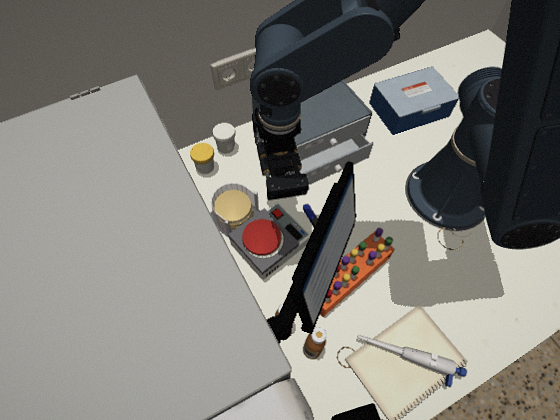

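Request:
play_rows:
  rows:
    - [[0.04, 0, 0, 0, 0, 0, 0], [0.08, 0, 0, 0, 0, 0, 0], [0.11, 0, 0, 0, 0, 0, 0], [0.12, 0, 0, 0, 0, 0, 0], [0.124, 0, 0, 0, 0, 0, 0], [0.124, 0, 0, 0, 0, 0, 0], [0.124, 0, 0, 0, 0, 0, 0], [0.124, 0, 0, 0, 0, 0, 0]]

```text
time_s: 37.45
position: [0.4566, -0.0148, 0.0271]
tcp_rot: [[0.003, -0.999, 0.049], [-0.001, 0.049, 0.999], [-1.0, -0.003, -0.001]]
force: [-0.1, 0.1, 0.0]
opening: 0.006
```

```bash
python3 st.py 2 | sed -n 1,3p; python3 - <<'E'
from h import *
c=cap('wrist','w26.png'); s=cap('scene','s26.png')
hsv=cv2.cvtColor(c['pixels'],cv2.COLOR_RGB2HSV)
b=cv2.imread('pics/s26.png')[130:270,190:330];cv2.imwrite('pics/s26c.png',cv2.resize(b,None,fx=5,fy=4.2,interpolation=cv2.INTER_CUBIC))
E
```

```text
[[0.4566, -0.0148, 0.0271], [0.4565, -0.0147, 0.027], [0.4563, -0.0147, 0.0269]]
[[-0.09, 0.1, 0.0], [0.77, -0.49, -0.68], [0.69, -1.29, 0.16]] mean [ 0.46 -0.56 -0.17]
37.55 [ 1.000e-02 -3.539e+01 -6.270e+00 -3.000e-02  6.000e-02 -0.000e+00]
```

View pics/w26.png

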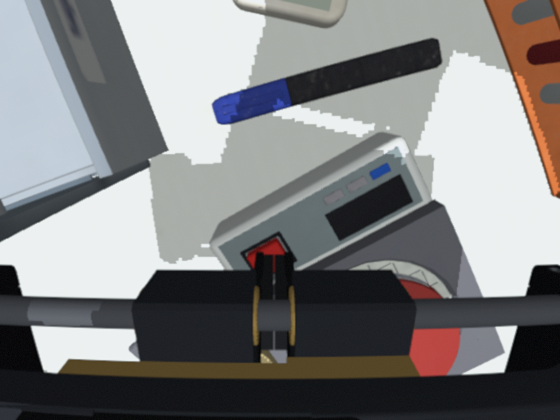

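View pics/s26c.png

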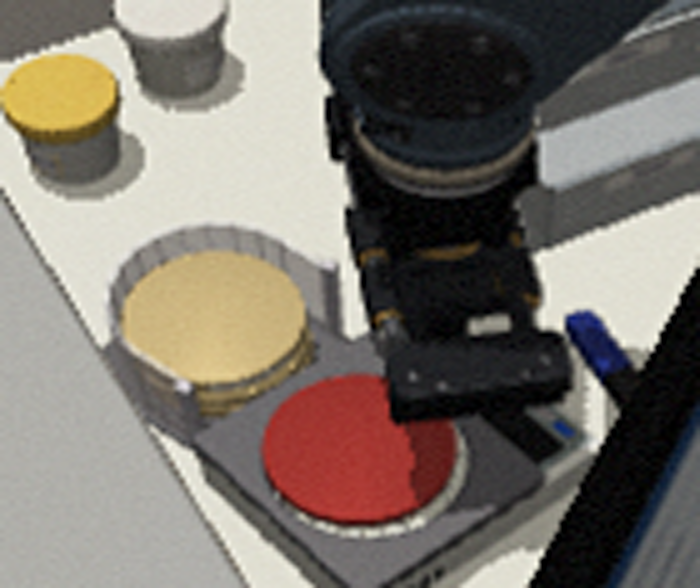

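Request:
play_rows:
  rows:
    - [[0.004, 0, 0, 0, 0, 0, 0], [0.008, 0, 0, 0, 0, 0, 0], [0.01, 0, 0, 0, 0, 0, 0], [0.01, 0, 0, 0, 0, 0, 0], [0.01, 0, 0, 0, 0, 0, 0]]

```text
time_s: 38.15
position: [0.4554, -0.0145, 0.0157]
tcp_rot: [[-0.001, -0.999, 0.049], [0.0, 0.049, 0.999], [-1.0, 0.001, 0.0]]
force: [0.1, -0.3, 0.4]
opening: 0.007
```

```bash
python3 st.py 1 | sed -n 1,3p
```

```text
[[0.4554, -0.0145, 0.0157], [0.4555, -0.0145, 0.0158]]
[[0.07, -0.32, 0.36], [0.3, -0.49, -0.41]] mean [ 0.19 -0.41 -0.03]
38.2 [-1.000e-02 -3.573e+01 -5.580e+00 -3.000e-02  7.000e-02  0.000e+00]
```

Request:
play_rows:
  rows:
    - [[0.001, 0, 0, 0, 0, 0, 0], [0.002, 0, 0, 0, 0, 0, 0], [0.003, 0, 0, 0, 0, 0, 0], [0.003, 0, 0, 0, 0, 0, 0]]

```text
time_s: 38.6
position: [0.4556, -0.0146, 0.013]
tcp_rot: [[0.0, -0.999, 0.049], [-0.0, 0.049, 0.999], [-1.0, -0.0, -0.0]]
force: [-0.4, 0.3, 2.5]
opening: 0.007
```

```bash
python3 st.py 1 | sed -n 1,3p
```

```text
[[0.4556, -0.0146, 0.013], [0.4557, -0.0146, 0.013]]
[[-0.45, 0.25, 2.47], [-0.18, -0.34, 1.9]] mean [-0.31 -0.04  2.19]
38.65 [-3.000e-02 -3.515e+01 -5.330e+00 -3.000e-02  4.000e-02  0.000e+00]
```

Request:
play_rows:
  rows:
    - [[0.001, 0, 0, 0, 0, 0, 0], [0.002, 0, 0, 0, 0, 0, 0], [0.0025, 0, 0, 0, 0, 0, 0], [0.0025, 0, 0, 0, 0, 0, 0]]

```text
time_s: 39.05
position: [0.4557, -0.0146, 0.0105]
tcp_rot: [[0.0, -0.999, 0.049], [-0.0, 0.049, 0.999], [-1.0, -0.0, -0.0]]
force: [-1.0, 0.0, 4.0]
opening: 0.008
```

```bash
python3 st.py 1 | sed -n 1,3p
```

```text
[[0.4557, -0.0146, 0.0105], [0.4557, -0.0146, 0.0106]]
[[-1.03, 0.03, 3.97], [-0.68, -0.21, 3.11]] mean [-0.85 -0.09  3.54]
39.1 [-6.000e-02 -3.423e+01 -5.110e+00 -4.000e-02 -2.000e-02 -0.000e+00]
```

Request:
play_rows:
  rows:
    - [[0.0005, 0, 0, 0, 0, 0, 0], [0.001, 0, 0, 0, 0, 0, 0], [0.001, 0, 0, 0, 0, 0, 0]]

```text
time_s: 39.4
position: [0.4556, -0.0145, 0.0097]
tcp_rot: [[0.0, -0.999, 0.049], [-0.0, 0.049, 0.999], [-1.0, -0.0, -0.0]]
force: [-0.8, 0.9, 6.3]
opening: 0.003
```

```bash
python3 st.py 1 | sed -n 1,3p
```

```text
[[0.4556, -0.0145, 0.0097], [0.4557, -0.0145, 0.0097]]
[[-0.77, 0.87, 6.32], [-0.83, -0.5, 7.0]] mean [-0.8   0.18  6.66]
39.45 [-9.000e-02 -3.305e+01 -5.050e+00 -3.000e-02 -1.300e-01 -0.000e+00]
```

Request:
play_rows:
  rows:
    - [[0.0004, 0, 0, 0, 0, 0, 0], [0.0004, 0, 0, 0, 0, 0, 0], [0.0004, 0, 0, 0, 0, 0, 0]]

```text
time_s: 39.75
position: [0.4557, -0.0145, 0.0097]
tcp_rot: [[0.001, -0.999, 0.049], [-0.0, 0.049, 0.999], [-1.0, -0.001, -0.0]]
force: [-1.1, 0.5, 10.4]
opening: 0.005
```

```bash
python3 st.py 1 | sed -n 1,3p
```

```text
[[0.4557, -0.0145, 0.0097], [0.4557, -0.0145, 0.0096]]
[[-1.11, 0.47, 10.37], [-1.39, 0.4, 10.73]] mean [-1.25  0.43 10.55]
39.8 [-1.200e-01 -3.169e+01 -5.040e+00 -2.000e-02 -2.800e-01 -0.000e+00]
```

Request:
play_rows:
  rows:
    - [[-0.003, 0, 0, 0, 0, 0, 0], [-0.008, 0, 0, 0, 0, 0, 0], [-0.03, 0, 0, 0, 0, 0, 0], [-0.07, 0, 0, 0, 0, 0, 0], [-0.11, 0, 0, 0, 0, 0, 0], [-0.15, 0, 0, 0, 0, 0, 0], [-0.2, 0, 0, 0, 0, 0, 0], [-0.2, 0, 0, 0, 0, 0, 0]]

```text
time_s: 40.6
position: [0.46, -0.0156, 0.2148]
tcp_rot: [[0.013, -0.999, 0.049], [-0.004, 0.049, 0.999], [-1.0, -0.013, -0.003]]
force: [0.5, 0.3, 0.0]
opening: 0.002
```

```bash
python3 st.py 1 | sed -n 1,3p; python3 - <<'E'
from fit2 import *
from rec2 import recfit
c=cap('wrist','w30.png'); m,st=redmask(c); print(st.tolist())
for z in (.067,.069): print('red',z,fitc(c,outline(c,m,262),z))
print('rec',recfit(c,th=125))
s=cap('scene','s30.png'); m,st=redmask(s)
print('scene red',fitc(s,outline(s,m,420),.067))
a=cv2.imread('pics/s30.png')[160:300,190:330];cv2.imwrite('pics/s30c.png',cv2.resize(a,None,fx=5,fy=4.2,interpolation=cv2.INTER_CUBIC))
t=cap('top','t30.png'); m,st=redmask(t); print(st.tolist(),'top red',fitc(t,outline(t,m,420),.067))
E
```

```text
[[0.46, -0.0156, 0.2148], [0.4579, -0.0151, 0.2121]]
[[0.5, 0.28, 0.03], [-0.33, -0.17, -0.69]] mean [ 0.08  0.06 -0.33]
40.65 [  0.1  -31.21 -17.06  -0.04   0.1   -0.  ]
[290, 192, 84, 79, 5117]
red 0.067 (array([0.5074, 0.0432]), np.float64(0.0005))
red 0.069 (array([0.5069, 0.0428]), np.float64(0.00059))
rec (array([0.5063, 0.0463, 0.0473]), 58, np.float64(0.00239))
scene red (array([0.5092, 0.0456]), np.float64(0.00088))
[263, 171, 20, 6, 82] top red (array([0.5038, 0.0413]), np.float64(0.00372))
```

View pics/w30.png

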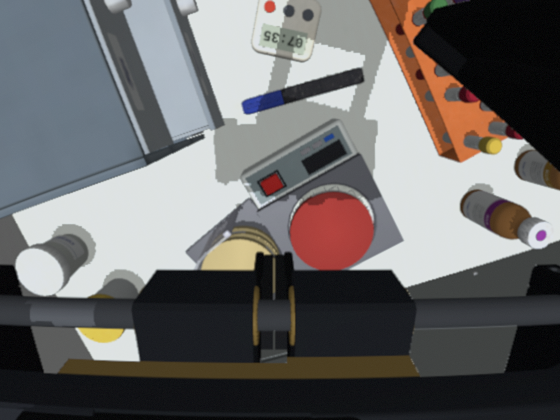

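View pics/s30c.png

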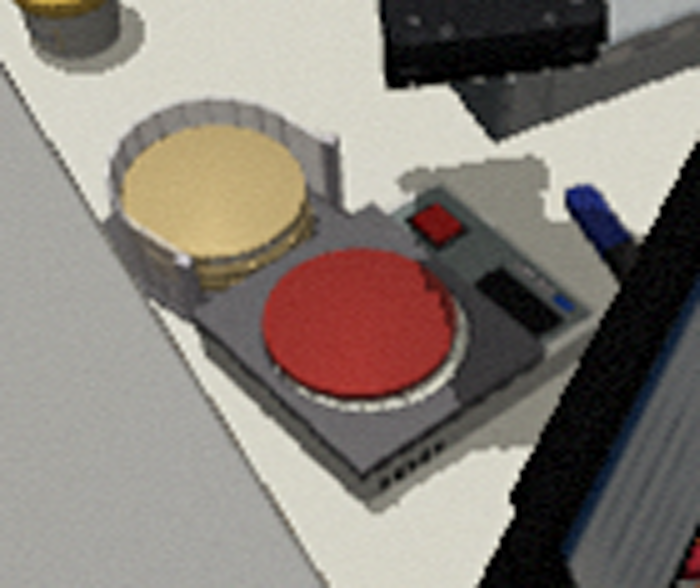

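```bash
python3 - <<'E'
from fit2 import *
c=cap('wrist','w31.png'); m,st=redmask(c)
dish=fitc(c,outline(c,m,262),.067); print(dish)
v=cv2.GaussianBlur(cv2.cvtColor(c['pixels'],cv2.COLOR_RGB2HSV)[...,2],(0,0),.6).astype(np.float32)
c0=(.505,.046); z=.052
pts=[];A=[]
for a in np.arange(40,260,4):
    rr=np.arange(.056,.038,-.00025); ar=np.radians(a)
    q=proj(c,np.c_[c0[0]+rr*np.cos(ar),c0[1]+rr*np.sin(ar),np.full(len(rr),z)])
    s=cv2.remap(v,q[:,0].astype(np.float32),q[:,1].astype(np.float32),cv2.INTER_LINEAR).ravel()
    k=np.nonzero((s[:-1]<145)&(s[1:]>=145))[0]
    if len(k) and q[k[0],1]<262: pts.append(q[k[0]]);A.append((a,round(float(rr[k[0]]),4)))
print(A)
w=atz(c,np.array(pts),z)[:,:2]
for R in (.0462,.047):
    s=least_squares(lambda q:np.hypot(*(w-q).T)-R,c0,loss='soft_l1',f_scale=.0004); d=dish[0]-s.x
    print(R,s.x.round(4),np.median(abs(s.fun)).round(5),'dish-rec',d.round(4),np.hypot(*d).round(4))
a=cv2.imread('pics/w31.png')[170:285,270:400];cv2.imwrite('pics/w31c.png',cv2.resize(a,None,fx=6,fy=5,interpolation=cv2.INTER_CUBIC))
print(read_state()['time_s'])
E
```

```text
(array([0.5074, 0.0431]), np.float64(0.00051))
[(np.int64(44), 0.0517), (np.int64(48), 0.0515), (np.int64(52), 0.0507), (np.int64(56), 0.0505), (np.int64(60), 0.0495), (np.int64(64), 0.049), (np.int64(68), 0.048), (np.int64(72), 0.0475), (np.int64(76), 0.047), (np.int64(80), 0.0465), (np.int64(84), 0.0457), (np.int64(88), 0.0452), (np.int64(92), 0.0457), (np.int64(96), 0.0462), (np.int64(100), 0.0465), (np.int64(104), 0.0467), (np.int64(108), 0.0467), (np.int64(112), 0.0467), (np.int64(116), 0.047), (np.int64(120), 0.047), (np.int64(124), 0.0467), (np.int64(128), 0.047), (np.int64(132), 0.047), (np.int64(136), 0.0465), (np.int64(140), 0.046), (np.int64(144), 0.046), (np.int64(148), 0.0447), (np.int64(156), 0.0452), (np.int64(160), 0.045), (np.int64(164), 0.045), (np.int64(168), 0.0452), (np.int64(172), 0.0447), (np.int64(176), 0.0437), (np.int64(180), 0.0452), (np.int64(184), 0.0455), (np.int64(188), 0.0452), (np.int64(196), 0.0452), (np.int64(200), 0.045), (np.int64(204), 0.0452), (np.int64(208), 0.0452), (np.int64(212), 0.0452), (np.int64(216), 0.045), (np.int64(220), 0.0457), (np.int64(224), 0.0467), (np.int64(228), 0.047), (np.int64(232), 0.054), (np.int64(236), 0.0558), (np.int64(240), 0.0472), (np.int64(244), 0.047), (np.int64(248), 0.047), (np.int64(252), 0.047), (np.int64(256), 0.0465)]
0.0462 [0.5059 0.0465] 0.00065 dish-rec [ 0.0015 -0.0034] 0.0037
0.047 [0.5068 0.046 ] 0.00059 dish-rec [ 0.0006 -0.0029] 0.003
40.85
```

View pics/w31c.png

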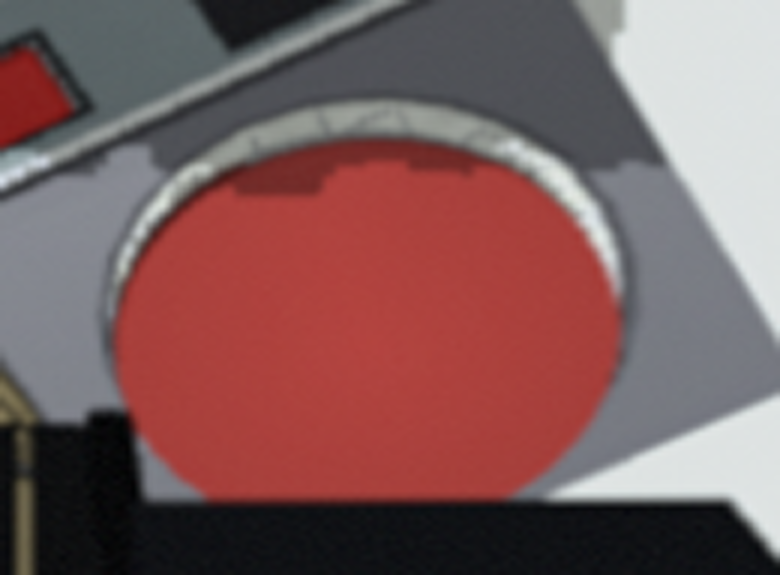

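```bash
python3 - <<'E'
from fit2 import *
s=cap('scene'); hsv=cv2.cvtColor(s['pixels'],cv2.COLOR_RGB2HSV)
m=((hsv[...,0]>15)&(hsv[...,0]<32)&(hsv[...,1]>60)&(hsv[...,2]>150)).astype(np.uint8)
N,l,st,ce=cv2.connectedComponentsWithStats(m)
for i in range(1,N):
    if st[i,4]>400: print(st[i].tolist(),fitc(s,outline(s,l==i,420),.058))
for n,g,z in [('scene','bottle_a_centre',.119),('scene','cup_white_centre',.068)]:
    for r in trace(n,g)[:2]: print(g,round(r['p'],2),atz(s,[r['at']],z).round(3))
st=read_state(); print(st['time_s'],np.round(st['position'],4),np.round(st['qvel'],2),np.round(st['force'],1))
print(hand_in())
E
```

```text
[214, 190, 37, 31, 885] (array([ 0.5588, -0.0582]), np.float64(0.00131))
bottle_a_centre 0.95 [[0.461 0.314 0.119]]
bottle_a_centre 0.26 [[0.549 0.031 0.119]]
cup_white_centre 0.84 [[ 0.542 -0.256  0.068]]
41.0 [ 0.4546 -0.0143  0.2076] [ 0.05 -0.23 -0.57 -0.04 -0.    0.01] [ 0.4 -0.1 -0.2]
the job is handed in; nothing more can be done
None
```

The red dish is in the recess and the reset key was pressed to its stop and released. I handed the job in at about 41 s with the arm clear of everything. The system gave no verdict.

**Slide:** I pushed with shut fingers and mostly 2.5–5 N on the lid, with two brief readings of about 7 N. My first direction was wrong. The holder is turned about 10° from the counter, so the dish rubbed the wall and the fingers slipped twice. I set the fingers back once, then followed the holder's axis past the wall and turned towards the recess.

**Seating:** The lid met the fingers about 4 mm lower than on the stage, with a hard stop at about 6 N. The camera puts the dish 3.0–3.7 mm from the recess centre, against the near wall. That is inside the 6 mm limit, but it is not centred. I did not measure its tilt directly, only inferred it is flat from the lid height.

**Key:** It moved about 4 mm to a hard stop at about 10 N. The key looked up again in the last picture, though I did not measure that.

**Other objects:**
- **Second dish:** it lies within about 2 mm of where it started, which is as accurate as the cameras are.
- **Third and bottom dishes:** I did not measure these separately.
- **Cups and bottles:** the white cup and the one bottle the network reported lie within about 7 mm of their first readings, which is about the network's own scatter. I did not re-measure the yellow cup or the other bottle.

**Disagreement:** The shut fingertips touched about 37 mm short of the TCP (the stated tool tip). I therefore found every contact height by feel, using the forces and joint torques, instead of trusting the stated tool length.

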